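Hang the basket tag on the revolving tag tree

TASK

First turn the tag tree until its free branch is right over the tongue on its foot; then take the loose tag from its stand, thread its slot onto that branch and slide it in past the sprung catch, so that it hangs there upright between the catch and the hub, with the catch sprung up again and the branch still over the tongue. Be gentle, feel for the branch rather than shoving against the tree (never 20 N or more), and leave the other things where they are.

Things in the scene. Friction and masses are not known exactly. Their poses are not given: they have to be found in the camera images.
- tree_base: Fixed foot of the tag tree: wooden disc, diameter 150, 15 high, tongue along its own -x. Origin: centre of the underside, on the upright turning axis. On it turns a head with 4 level branches at one height. That height is set by hand, differs each time and is NOT measured: the rods' axis lies 150 to 182 above the table, to be felt or seen. The head holds its height under loads below 100 N.
- tongue (a point): Tip of the foot's wooden tongue (18 wide, 12 high), 115 from the turning axis, on its top. Three of the four branches carry tags like the loose one, fixed, centred 47 from the axis, tops 44 above and feet 76 below the rods' axis; the fourth branch is free.
- tree (a joint): Angle of the head, rad, counter-clockwise from above: 0 or 6.283 (the same place) with the free branch right over the tongue, 3.14 pointing the opposite way. Stiff: about 0.3 N m turns it (3 N near a tip), stays where left; stops at -0.7 and 6.98. Branches: steel rods, diameter 8, 90 degrees apart, round tips 125 from the axis; hub diameter 28, its top 8 above the rods' axis.
- catch (a joint): Sprung barb on top of the free branch, rad: 0 up, grows as pressed down into the rod (0.25 to 0.3 as a tag passes). It rises from the rod 92 from the axis to 13 above the rod's top at 63 from the axis. A tag slid inwards presses it down (4 to 9 N of push) and it springs up behind it. Stop ring, diameter 18, outer face 35 from the axis: behind the barb the slot centre is 39 to 57 from the axis.
- tag_slot (a point): Centre of the loose tag's hanging slot. Upright plywood plate 8 thick (own x), 56 wide (own y), 120 high (own z up), about 60 g. Slot 26 wide, 16 high, through the thickness, on the middle of the width, centre 72 above the foot: too low to pass the raised barb. Solid wood 40 high above the slot, to be gripped across the thickness. Starts in the stand's groove, foot 12 above the table.
- stand: Fixed wooden stand, 70 x 90 (own x, y), 34 high, with a groove 10 wide and 22 deep along its own y in which the tag stands. Origin: centre of the underside.
- soap_box: Bystander: small closed paper soap box, 55 x 90 x 35 high. Origin: centre of the underside.
- tin: Bystander: flat round tin, diameter 68, 40 high. Origin: centre of the underside.
- jar: Bystander: glass jar, diameter 68, 85 high. Origin: centre of the underside.
- paper_roll: Bystander: paper roll standing on end, diameter 110, 100 high. Origin: centre of the underside.
- paper_roll2: Bystander: second paper roll, the same. Origin: centre of the underside.
- soap_bottle: Bystander: soap bottle, diameter 68, 190 high. Origin: centre of the underside.
- dish: Bystander: small white bowl, diameter 100, 40 high. Origin: centre of the underside.

How it is judged:
By the outcome, as a careful person would: the job done as asked, in the order asked, and still so for the second after the job is handed in, with the robot touching nothing.
It also fails if it takes over 72 s, if anything falls off the work surface, if the arm or the gripper's body presses on something with over 40 N, if the wrist force passes 120 N, or if a joint passes its speed limit or range.

ROBOT

A 6-joint arm with a two-finger parallel gripper is mounted at the origin on the work surface. World frame = base frame: x ahead of the robot, y to its left, z up, the work surface at z = 0. Lengths are in m, angles in rad, forces in N, time in s.
With the tool pointing down it reaches from about 0.325 to 0.775 m from the base axis. Payload 9.3 kg.
Tool frame: the origin (TCP) lies midway between the tips of the shut fingers; the grasp point (between the pads) lies 19 mm behind it (env.grip_point_offset is the distance from the TCP to the grasp point, in m); y points along the fingers, z is the direction in which the jaws open and shut, and the axes are right-handed (so a half turn about y gives the same grasp; the last joint's range is limited). The gripper opens to 85 mm and grips with 20 to 120 N. Pads are 22 mm wide; open, the fingers measure 114 mm over their backs; the gripper's body (76 mm by 85 mm) begins 54 mm behind the grasp point. The pads swing forward as they close: fully open they stand 13 mm farther back than shut.
Start: joints at [-1.287, 0.259, 0.021, 1.334, 0, 1.418], TCP at [0.233, -0.498, 0.231] pointing down, gripper open.
Joint ranges: [-3.04, 3.04], [-0.91, 1.82], [-1.04, 1.36], [-1.92, 1.95], [-1.52, 1.45], [-3.14, 3.14]. Speed limits (rad/s): [2.22, 2.22, 2.79, 3.14, 3.14, 3.14].

INTERFACE

Orientations are given as a 3x3 rotation matrix whose columns are the frame's x, y, z axes.
In Python, from bench import env gives the robot as it stands.
- The arm moves only by the tool apply_moves, never from a script. Its argument "plan" is a list of rows, each an object with "grip": the gripper's target within -1 to 1 (shut at 1, half-way at 0, fully open at -1); "travel": the shift along the tool's x, y, z in cm, a list of three; "roll": the turn about the tool's y in degrees. A call has 1 to 8 rows; each row is the pose to reach, as a shift and turn from the pose measured when the call began, along the tool's axes at that moment; what a row does not reach only later rows make up. A row lasts 1/10 s, in which the tool goes at most 50 mm and 8.59 degrees, less where a joint would pass 70% of its speed; a pose out of reach is approached as far as the arm can. A call with a gripper value outside its range is refused whole. The fingers move at their own pace and stop on an object; the grip force is fixed at half the most. Time passes only in rows, so rows that repeat a pose let the fingers close. It gives the time, the measured TCP pose, the force and the opening at its end, in the units of the state.
- env.observe(): the state, without advancing time (a new reading comes with each control period).
- env.grab_frame(name): name is "scene" or "top" or "wrist"; returns a dict with "img" (384x512x3 uint8, blue, green, red), "fovy" (degrees; the focal length in pixels is half the picture's height over the tangent of half this angle, whatever the lens; pixels are square), "cx", "cy" (the principal point, pixels), "distortion" ([k1, k2, p1, p2, k3] as OpenCV has them; the pictures are not rectified), "R" (3x3) and "t" (3): a world point X has camera coordinates R X + t. Camera axes: x right, y down, z forward; pixel columns grow to the right and rows downward; lengths in m; the calibration is good to about 2 mm. A picture is of the moment at which its call begins. There is no depth.
- env.hand_in(): hands the job in, once; it reports no verdict.
The state is a dict: "clock": time; "q": joint angles; "qvel": joint speeds; "tau": joint torques, N m; "position": TCP position; "orientation": TCP orientation; "wrist_force": force on the tool from outside, world axes, zero at the start; "wrist_torque": the same for the moment, N m; "gripper_width": opening from 0.0 (shut) to 1.0 (fully open).
Only numpy, scipy, OpenCV 4.12 (cv2) and the standard library are available. Lean on these libraries where they do the work, as an engineer would, in place of code of your own. Each camera call takes 0.05 s, during which the arm holds its last target.

## Working session

There is one attempt and no reset: what is moved stays moved. The work goes in short steps, Python scripts to look and compute and a tool call to move; the robot and the scene stay as the last step left them, time stands still between calls to the robot, and variables do not carry over. Pictures are saved under pics/ and viewed, and the job is handed in when it is done.

Besides the shell and the picture viewer there is one more tool, called after "Emit:" in YAML: its name, and indented under it one key for each argument. apply_moves: Moves the arm, as the interface text tells. Its arguments: {"type":"object","properties":{"plan":{"type":"array"}},"required":["plan"]}

```bash
ls; mkdir -p pics; python3 - <<'E'
from bench import env
import cv2, numpy as np
print(env.observe())
for n in ["scene","top","wrist"]:
    f=env.grab_frame(n); cv2.imwrite(f"pics/{n}0.png",f["img"]); print(n,f["fovy"],f["cx"],f["cy"],f["distortion"],f["R"],f["t"])
print(env.grip_point_offset)
E
```

```text
pics
{'clock': 0.0, 'q': array([-1.28661772e+00,  2.59215617e-01,  2.07539955e-02,  1.33373056e+00,
       -2.35899294e-05,  1.41818810e+00]), 'qvel': array([ 0.00066968,  0.00138412, -0.00061233, -0.00121803,  0.00065099,
        0.00109553]), 'tau': array([-1.18791475e-03, -5.55639338e+01,  3.44532108e+01,  1.37674811e-02,
       -1.68617971e-04, -2.02533158e-06]), 'position': array([ 0.23256829, -0.49808433,  0.2306504 ]), 'orientation': array([[-9.06115637e-01, -4.13999132e-04,  4.23029882e-01],
       [-4.23030042e-01,  1.33325904e-03, -9.06114676e-01],
       [-1.88877727e-04, -9.99999026e-01, -1.38322094e-03]]), 'wrist_force': array([-0.65995891, -0.23953304, -0.41601404]), 'wrist_torque': array([ 0.03721029,  0.00117812, -0.01981755]), 'gripper_width': 1.0032695593673897}
scene 46.76933963031312 253.4961763931084 187.30431861027185 [0.03008427 0.         0.         0.         0.        ] [[-0.43677677  0.89944676 -0.01488543]
 [ 0.53871027  0.24827729 -0.8050774 ]
 [-0.72042855 -0.35965804 -0.59298297]] [ 0.25322597 -0.20940835  1.86886215]
top 51.35697722988488 256.5555558743353 186.68897372789763 [-0.0110806  0.         0.         0.         0.       ] [[-0.02844201 -0.99946347 -0.01624243]
 [-0.99503751  0.02985853 -0.09491476]
 [ 0.09534881  0.01346226 -0.99535289]] [0.03601849 0.58844384 1.18498547]
wrist 63.25028559713182 256.7882407899139 198.66296130475592 [-0.05330544  0.          0.          0.          0.        ] [[ 0.42324373 -0.90601414 -0.00176982]
 [-0.85994788 -0.40233734  0.31402914]
 [-0.2852269  -0.13138891 -0.9494117 ]] [-0.54989439 -0.03985682  0.38012022]
0.0187
```

View pics/scene0.png

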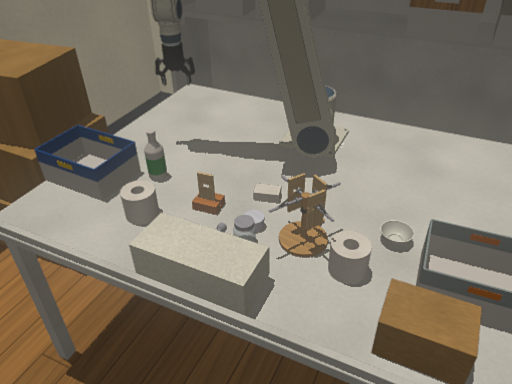

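View pics/top0.png

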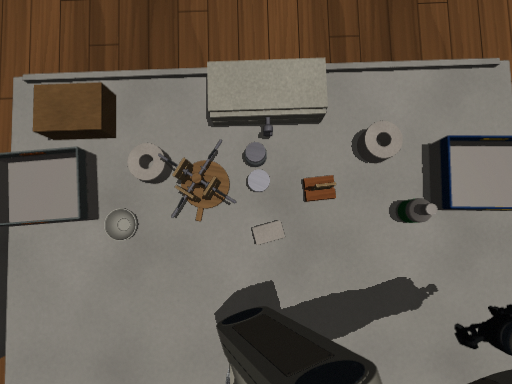

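View pics/wrist0.png

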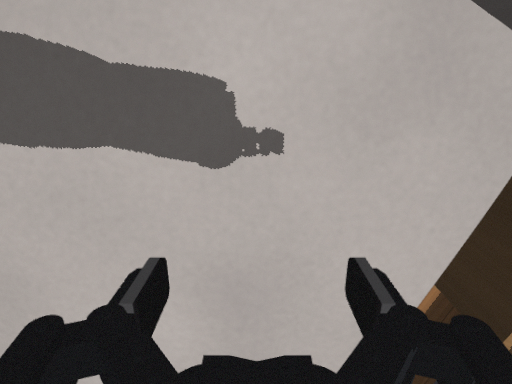

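```bash
cat > h.py <<'E'
import cv2, numpy as np
from bench import env
def K(f):
    fl=f["img"].shape[0]/2/np.tan(np.radians(f["fovy"])/2)
    return np.array([[fl,0,f["cx"]],[0,fl,f["cy"]],[0,0,1.]])
def ray(f,u,v):
    p=cv2.undistortPoints(np.array([[[u,v]]],float),K(f),np.array(f["distortion"],float))[0,0]
    R=np.array(f["R"]);t=np.array(f["t"])
    return -R.T@t, R.T@np.array([p[0],p[1],1.])
def onz(f,u,v,z):
    o,d=ray(f,u,v); return o+d*(z-o[2])/d[2]
def proj(f,X):
    R=np.array(f["R"]);t=np.array(f["t"])
    r,_=cv2.Rodrigues(R)
    return cv2.projectPoints(np.array(X,float).reshape(-1,1,3),r,t,K(f),np.array(f["distortion"],float))[0].reshape(-1,2)
def tri(rs):
    A=np.zeros((3,3));b=np.zeros(3)
    for o,d in rs:
        d=d/np.linalg.norm(d);P=np.eye(3)-np.outer(d,d);A+=P;b+=P@o
    X=np.linalg.solve(A,b)
    return X,[np.linalg.norm((np.eye(3)-np.outer(d,d)/(d@d))@(X-o)) for o,d in rs]
def crop(img,x0,y0,x1,y1,s,name):
    cv2.imwrite(name,cv2.resize(img[y0:y1,x0:x1],None,fx=s,fy=s,interpolation=cv2.INTER_CUBIC))
E
python3 - <<'E'
from h import *
a=cv2.imread("pics/top0.png");crop(a,120,125,250,225,6,"pics/top0tree.png");crop(a,295,165,345,210,10,"pics/top0stand.png")
a=cv2.imread("pics/scene0.png");crop(a,260,160,380,280,5,"pics/scene0tree.png");crop(a,180,160,240,220,8,"pics/scene0stand.png")
E
```

```text
(no output)
```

View pics/top0tree.png

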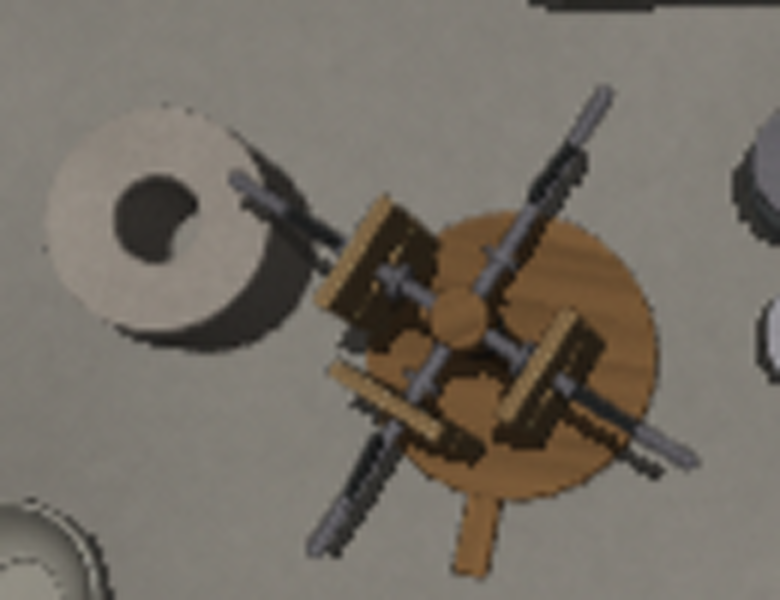

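View pics/scene0tree.png

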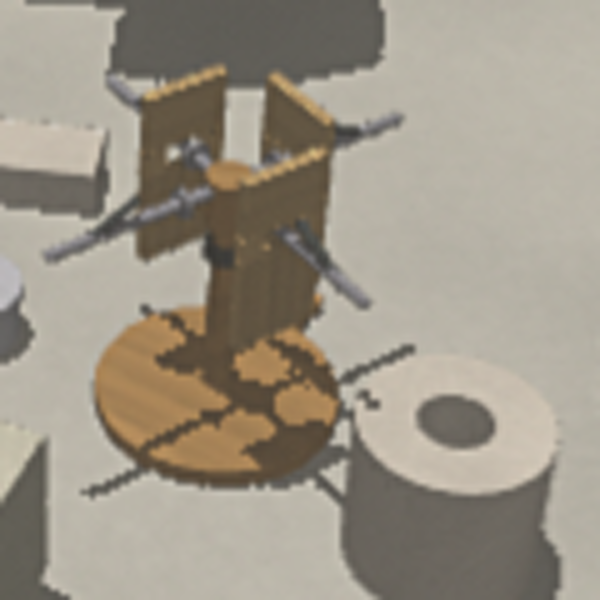

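View pics/top0stand.png

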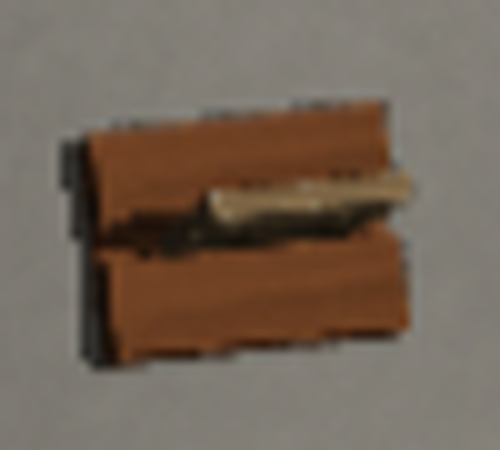

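View pics/scene0stand.png

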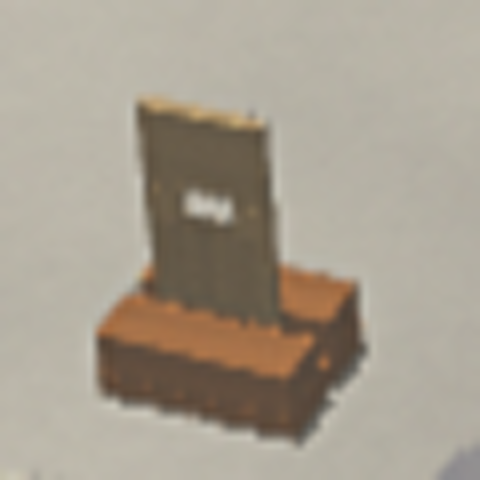

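```bash
cat > m1.py <<'E'
from h import *
import pickle
fs={}
for n in ["scene","top"]:
    fs[n]=env.grab_frame(n)
pickle.dump(fs,open("fs0.pkl","wb"))
T,S=fs["top"],fs["scene"]
ct=lambda u,v:ray(T,u/6+120-.42,v/6+125-.42)
cs=lambda u,v:ray(S,u/5+260-.4,v/5+160-.4)
for nm,a,b in [("hubtop",(460,318),(228,174)),("tip free",(607,90),(45,257)),("tip right",(697,463),(108,78)),("tip left",(233,175),(370,303)),("tip low",(315,553),(402,118))]:
    print(nm,tri([ct(*a),cs(*b)]))
st=lambda u,v:ray(T,u/10+295-.45,v/10+165-.45)
ss=lambda u,v:ray(S,u/8+180-.44,v/8+160-.44)
# tag top corners: left end(top image) = +y ; 
print(tri([st(215,200),ss(265,122)]),tri([st(408,183),ss(140,101)]))
# disc mask in top
for n,f in fs.items():
    hsv=cv2.cvtColor(f["img"],cv2.COLOR_BGR2HSV)
    print(n,[hsv[int(v),int(u)] for u,v in proj(f,[[.58,.14,.015]])])
# disc edge points in top crop -> z=.015
def onzT(u,v,z): 
    o,d=ct(u,v);return o+d*(z-o[2])/d[2]
def onzS(u,v,z): 
    o,d=cs(u,v);return o+d*(z-o[2])/d[2]
for g,pts in ((onzT,[(515,211),(580,230),(635,282),(657,340),(645,415),(590,480),(500,500),(440,480)]),(onzS,[(95,375),(110,345),(180,308),(100,408),(140,450),(220,476),(300,460),(340,410)])):
    P=np.array([g(u,v,.015)[:2] for u,v in pts])
    A=np.c_[2*P,np.ones(len(P))];x=np.linalg.lstsq(A,(P**2).sum(1),rcond=None)[0];print("circ",x[:2],np.sqrt(x[2]+x[:2]@x[:2]))
print("tongue",onzT(472,574,.012),onzT(452,571,.012),onzT(486,577,.012), onzT(468,500,.012),onzT(502,502,.012))
E
python3 m1.py
```

```text
hubtop (array([0.60453047, 0.17831433, 0.17425081]), [np.float64(0.0003735317718298702), np.float64(0.00037353177182980176)])
tip free (array([0.70775717, 0.11092548, 0.16681615]), [np.float64(0.00011823274604057062), np.float64(0.00011823274604054236)])
tip right (array([0.53662368, 0.07474666, 0.16789681]), [np.float64(0.0010092795422374438), np.float64(0.001009279542237515)])
tip left (array([0.67314303, 0.28291341, 0.16869023]), [np.float64(0.0018373948462940349), np.float64(0.0018373948462938456)])
tip low (array([0.50111472, 0.24778373, 0.16642901]), [np.float64(0.002116138913913663), np.float64(0.0021161389139135694)])
(array([ 0.57935556, -0.14579018,  0.13268904]), [np.float64(0.0019702902808594034), np.float64(0.0019702902808595235)]) (array([ 0.58332331, -0.20099846,  0.12942683]), [np.float64(0.0008067901878514861), np.float64(0.0008067901878515311)])
scene [array([ 16, 121, 171], dtype=uint8)]
top [array([ 0,  0, 34], dtype=uint8)]
circ [0.60373845 0.17708782] 0.07416007712300365
circ [0.60811087 0.18294172] 0.0753408873736047
tongue [0.49295249 0.20050776 0.012     ] [0.49476971 0.2107242  0.012     ] [0.49122318 0.19336686 0.012     ] [0.53077111 0.20200305 0.012     ] [0.52924249 0.18457183 0.012     ]
```

```bash
cat >> h.py <<'E'
def rel(pos,yaw=None,wrap=None):
    """pos world TCP target, yaw deg of tool x; prints travel cm & roll deg (roll = about tool y, approx down)"""
    s=env.observe();R=np.array(s["orientation"]);p=np.array(s["position"])
    d=R.T@(np.array(pos)-p)*100
    y0=np.degrees(np.arctan2(R[1,0],R[0,0]))
    r=0
    if yaw is not None:
        r=-(yaw-y0); r=(r+180)%360-180
        if wrap=='neg' and r>0:r-=360
        if wrap=='pos' and r<0:r+=360
    print("travel",np.round(d,2),"roll",round(r,1),"| now",np.round(p,4),"yaw",round(y0,1),"q",np.round(s["q"],2),"F",np.round(s["wrist_force"],1),"w",round(s["gripper_width"],3),"t",round(s["clock"],2))
E
python3 - <<'E'
from h import *
import pickle
T=pickle.load(open("fs0.pkl","rb"))["top"]
for n,u,v,z in [("bottletop",430,209,.19),("jar",255,148,.085),("tin",259,180,.04),("roll",148,161,.1),("roll2",383,139,.1),("soapbox",268,232,.035),("dish",121,223,.04)]:
    print(n,onz(T,u,v,z).round(3))
rel([.52,-.12,.30],146.6,'neg')
R=env.observe()["orientation"];print(np.round(R,4))
E
```

```text
bottletop [ 0.502 -0.433  0.19 ]
jar [0.698 0.019 0.085]
tin [0.608 0.011 0.04 ]
roll [0.666 0.329 0.1  ]
roll2 [ 0.709 -0.35   0.1  ]
soapbox [ 0.452 -0.012  0.035]
dish [0.491 0.429 0.04 ]
travel [-42.04  -6.88 -22.12] roll -301.6 | now [ 0.2326 -0.4982  0.231 ] yaw -155.0 q [-1.29  0.26  0.02  1.33 -0.    1.42] F [-0.3 -0.2  0.2] w 1.001 t 0.25
[[-9.061e-01 -2.000e-04  4.230e-01]
 [-4.230e-01  6.000e-04 -9.061e-01]
 [-1.000e-04 -1.000e+00 -6.000e-04]]
```

Emit:
apply_moves:
  plan:
    - {"grip": 0.3,"travel": [-1,-4,-1],"roll": -8}
    - {"grip": 0.3,"travel": [-5,-6.9,-3],"roll": -17}
    - {"grip": 0.3,"travel": [-9,-6.9,-5],"roll": -25}
    - {"grip": 0.3,"travel": [-13,-6.9,-7],"roll": -34}
    - {"grip": 0.3,"travel": [-18,-6.9,-9],"roll": -42}
    - {"grip": 0.3,"travel": [-22,-6.9,-11],"roll": -50}
    - {"grip": 0.3,"travel": [-26,-6.9,-13],"roll": -59}
    - {"grip": 0.3,"travel": [-30,-6.9,-16],"roll": -67}

```text
clock: 1.05
position: [0.4379, -0.2252, 0.2998]
orientation: [[0.041, -0.0, 0.999], [-0.999, 0.001, 0.041], [-0.001, -1.0, -0.0]]
wrist_force: [0.4, 0.0, 0.3]
gripper_width: 0.351
```

```bash
python3 - <<'E'
from h import *
rel([.52,-.12,.30],146.6,'neg')
rel([.62,.0,.30],146.6,'neg')
E
```

```text
travel [-1.017e+01 -1.000e-02  8.630e+00] roll -234.2 | now [ 0.4379 -0.2252  0.2998] yaw -87.6 q [-0.65  0.15  0.05  1.47  0.    0.88] F [0.4 0.  0.3] w 0.351 t 1.05
travel [-2.175e+01 -1.000e-02  1.912e+01] roll -234.2 | now [ 0.4379 -0.2252  0.2998] yaw -87.6 q [-0.65  0.15  0.05  1.47  0.    0.88] F [0.4 0.  0.3] w 0.351 t 1.05
```

Emit:
apply_moves:
  plan:
    - {"grip": 0.3,"travel": [-3,0,2.4],"roll": -8}
    - {"grip": 0.3,"travel": [-6,0,5],"roll": -17}
    - {"grip": 0.3,"travel": [-9,0,7.2],"roll": -25}
    - {"grip": 0.3,"travel": [-11,0,10],"roll": -34}
    - {"grip": 0.3,"travel": [-14,0,12],"roll": -42}
    - {"grip": 0.3,"travel": [-16,0,14.4],"roll": -50}
    - {"grip": 0.3,"travel": [-19,0,17],"roll": -59}
    - {"grip": 0.3,"travel": [-21,0,19],"roll": -67}

```text
clock: 1.85
position: [0.6201, -0.0056, 0.2996]
orientation: [[0.938, -0.0, 0.346], [-0.346, 0.001, 0.938], [-0.001, -1.0, 0.001]]
wrist_force: [-0.1, -1.1, 0.1]
gripper_width: 0.353
```

```bash
python3 - <<'E'
from h import *
rel([.697,.118,.26],146.6,'neg')
E
```

```text
travel [ 2.94  3.97 14.26] roll -166.8 | now [ 0.6201 -0.0056  0.2996] yaw -20.2 q [-0.14  0.38  0.37  1.56  0.    0.21] F [-0.1 -1.1  0.1] w 0.353 t 1.85
```

Emit:
apply_moves:
  plan:
    - {"grip": 0.3,"travel": [0.4,0,1.5],"roll": -8}
    - {"grip": 0.3,"travel": [0.8,0,3],"roll": -17}
    - {"grip": 0.3,"travel": [1.2,0,5],"roll": -25}
    - {"grip": 0.3,"travel": [1.6,0,7],"roll": -34}
    - {"grip": 0.3,"travel": [2,0,9],"roll": -42}
    - {"grip": 0.3,"travel": [2.4,0,11],"roll": -50}
    - {"grip": 0.3,"travel": [2.9,0,12.5],"roll": -59}
    - {"grip": 0.3,"travel": [2.9,0,12.5],"roll": -67}

```text
clock: 2.65
position: [0.6914, 0.1033, 0.2984]
orientation: [[0.679, -0.002, -0.734], [0.734, 0.001, 0.679], [-0.0, -1.0, 0.002]]
wrist_force: [-0.6, -0.0, 0.1]
gripper_width: 0.347
```

Emit:
apply_moves:
  plan:
    - {"grip": 0.3,"travel": [0,0,0],"roll": -8}
    - {"grip": 0.3,"travel": [0,0,0],"roll": -17}
    - {"grip": 0.3,"travel": [0,0,0],"roll": -25}
    - {"grip": 0.3,"travel": [0,0,0],"roll": -34}
    - {"grip": 0.3,"travel": [0,0,0],"roll": -42}
    - {"grip": 0.3,"travel": [0,0,0],"roll": -50}
    - {"grip": 0.3,"travel": [0,0,0],"roll": -59}
    - {"grip": 0.3,"travel": [0,0,0],"roll": -67}

```text
clock: 3.45
position: [0.6914, 0.1033, 0.2981]
orientation: [[-0.416, -0.002, -0.91], [0.91, 0.001, -0.416], [0.002, -1.0, 0.002]]
wrist_force: [0.5, -0.6, 0.5]
gripper_width: 0.352
```

```bash
python3 - <<'E'
from h import *
rel([.697,.118,.26],146.6,'neg')
f=env.grab_frame("wrist");cv2.imwrite("pics/w1.png",f["img"])
import pickle;pickle.dump(f,open("w1.pkl","wb"))
R=env.observe()["orientation"];p=env.observe()["position"];c=-f["R"].T@f["t"];print("cam in tool",R.T@(c-p))
E
```

```text
travel [ 1.09  3.81 -1.13] roll -32.0 | now [0.6914 0.1033 0.2981] yaw 114.6 q [ 0.03  0.54  0.63  1.66  0.   -1.97] F [ 0.5 -0.6  0.5] w 0.352 t 3.45
cam in tool [-0.08116802 -0.14169179 -0.00039003]
```

View pics/w1.png

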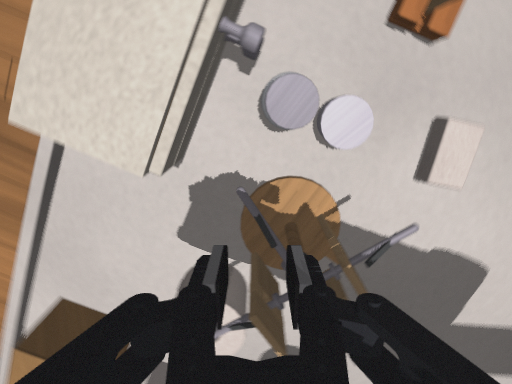

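```bash
python3 - <<'E'
from h import *
import pickle
f=pickle.load(open("w1.pkl","rb"))
print(proj(f,[[.7078,.1109,.1668],[.5366,.0747,.1679],[.605,.179,.174]]))
crop(f["img"],170,150,430,350,3,"pics/w1c.png")
E
```

```text
[[237.75188222 188.96130857]
 [415.94900323 227.37368337]
 [304.43828818 291.02824796]]
```

View pics/w1c.png

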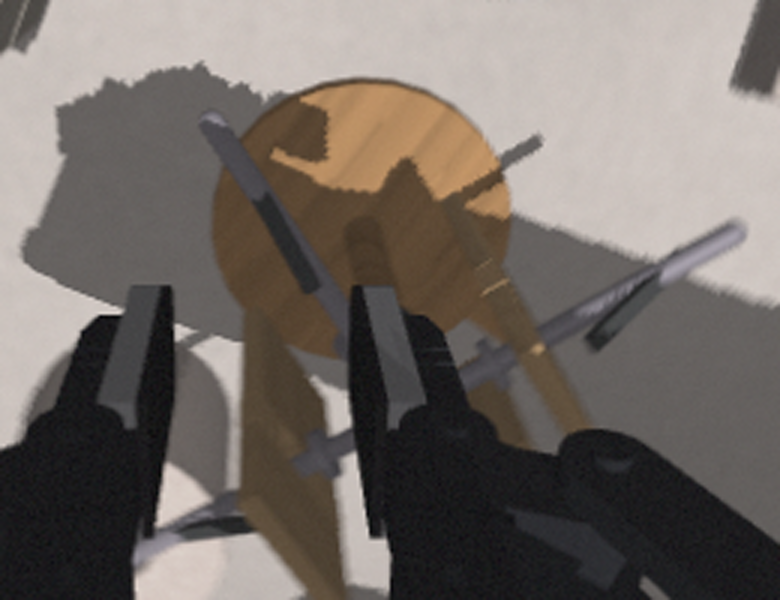

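Emit:
apply_moves:
  plan:
    - {"grip": 0.3,"travel": [0.3,0.8,-0.3],"roll": -8}
    - {"grip": 0.3,"travel": [0.6,1.6,-0.6],"roll": -16}
    - {"grip": 0.3,"travel": [0.8,2.5,-0.9],"roll": -24}
    - {"grip": 0.3,"travel": [1.1,3.5,-1.15],"roll": -32}
    - {"grip": 0.3,"travel": [1.1,5,-1.15],"roll": -32}
    - {"grip": 0.3,"travel": [1.1,7,-1.15],"roll": -32}

```text
clock: 4.1
position: [0.6973, 0.1184, 0.2281]
orientation: [[-0.838, -0.001, -0.546], [0.546, 0.001, -0.838], [0.001, -1.0, -0.0]]
wrist_force: [-0.9, -0.8, -0.4]
gripper_width: 0.352
```

```bash
python3 - <<'E'
from h import *
rel([.6966,.1184,.148],146.6)
f=env.grab_frame("wrist");cv2.imwrite("pics/w2.png",f["img"])
E
```

```text
travel [0.05 8.01 0.04] roll 0.3 | now [0.6973 0.1184 0.2281] yaw 146.9 q [ 0.05  0.55  0.46  1.49  0.   -2.51] F [-0.9 -0.8 -0.4] w 0.352 t 4.1
```

View pics/w2.png

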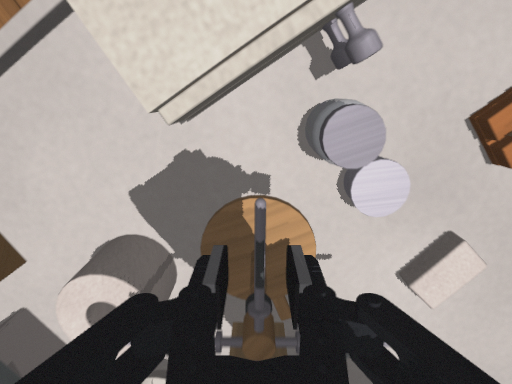

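Emit:
apply_moves:
  plan:
    - {"grip": 0.3,"travel": [0,3,0],"roll": 0}
    - {"grip": 0.3,"travel": [0,5,0],"roll": 0}
    - {"grip": 0.3,"travel": [0,6,0],"roll": 0}
    - {"grip": 0.3,"travel": [0,7,0],"roll": 0}
    - {"grip": 0.3,"travel": [0,8,0],"roll": 0}

```text
clock: 4.65
position: [0.6963, 0.1184, 0.1443]
orientation: [[-0.837, -0.005, -0.547], [0.547, 0.001, -0.837], [0.005, -1.0, 0.002]]
wrist_force: [0.2, -0.9, 0.1]
gripper_width: 0.356
```

```bash
cat >> h.py <<'E'
AX=np.array([.6047,.179])
def arc(angs,r=.11,z=.148,lead=0):
    "rows for swing: branch dir angs (deg); tool x inward; relative to current pose. lead mm"
    s=env.observe();R=np.array(s["orientation"]);p=np.array(s["position"])
    y0=np.degrees(np.arctan2(R[1,0],R[0,0]))
    for a in angs:
        u=np.array([np.cos(np.radians(a)),np.sin(np.radians(a))])
        P=np.r_[AX+r*u,z]; d=R.T@(P-p)*100
        ro=-(a+180-y0); ro=(ro+180)%360-180
        print(a,np.round(d,1).tolist(),round(ro))
    print("now",np.round(p,4),round(y0,1),"F",np.round(s["wrist_force"],1),np.round(s["q"],2),s["clock"])
E
python3 - <<'E'
from h import *
arc([-36,-39,-42,-46,-50,-54,-58,-62])
f=env.grab_frame("wrist");cv2.imwrite("pics/w3.png",f["img"])
E
```

```text
-36 [-0.0, -0.4, 0.5] 3
-39 [0.0, -0.4, 1.1] 6
-42 [0.1, -0.4, 1.6] 9
-46 [0.3, -0.4, 2.4] 13
-50 [0.5, -0.4, 3.1] 17
-54 [0.7, -0.4, 3.8] 21
-58 [1.0, -0.4, 4.6] 25
-62 [1.3, -0.4, 5.2] 29
now [0.6963 0.1184 0.1443] 146.9 F [ 0.2 -0.9  0.1] [ 0.05  0.56  0.28  1.3   0.   -2.51] 4.65
```

View pics/w3.png

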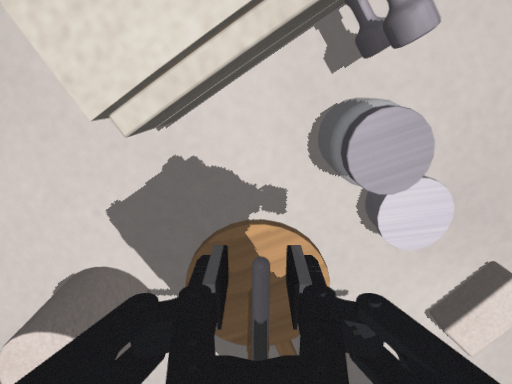

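Emit:
apply_moves:
  plan:
    - {"grip": 0.3,"travel": [0,-0.4,0.5],"roll": 3}
    - {"grip": 0.3,"travel": [0,-0.4,0.8],"roll": 5}
    - {"grip": 0.3,"travel": [0,-0.4,1.1],"roll": 6}
    - {"grip": 0.3,"travel": [0.1,-0.4,1.4],"roll": 8}
    - {"grip": 0.3,"travel": [0.2,-0.4,1.7],"roll": 10}
    - {"grip": 0.3,"travel": [0.3,-0.4,2.2],"roll": 12}
    - {"grip": 0.3,"travel": [0.4,-0.4,2.7],"roll": 15}
    - {"grip": 0.3,"travel": [0.5,-0.4,3.2],"roll": 18}

```text
clock: 5.5
position: [0.6742, 0.0942, 0.147]
orientation: [[-0.626, -0.006, -0.78], [0.78, 0.001, -0.626], [0.005, -1.0, 0.004]]
wrist_force: [1.6, 2.4, 1.4]
gripper_width: 0.353
```

```bash
python3 - <<'E'
from h import *
arc([-54,-58,-62,-66,-70,-74,-78,-82])
E
```

```text
-54 [-0.0, -0.1, 0.6] 3
-58 [0.0, -0.1, 1.4] 7
-62 [0.2, -0.1, 2.2] 11
-66 [0.3, -0.1, 2.9] 15
-70 [0.5, -0.1, 3.6] 19
-74 [0.8, -0.1, 4.4] 23
-78 [1.1, -0.1, 5.1] 27
-82 [1.5, -0.1, 5.7] 31
now [0.6742 0.0942 0.147 ] 128.7 F [1.6 2.4 1.4] [ 0.02  0.52  0.21  1.27  0.   -2.23] 5.5
```

Emit:
apply_moves:
  plan:
    - {"grip": 0.3,"travel": [0,-0.1,0.6],"roll": 3}
    - {"grip": 0.3,"travel": [0,-0.1,1.4],"roll": 7}
    - {"grip": 0.3,"travel": [0.2,-0.1,2.2],"roll": 11}
    - {"grip": 0.3,"travel": [0.3,-0.1,2.9],"roll": 15}
    - {"grip": 0.3,"travel": [0.5,-0.1,3.6],"roll": 19}
    - {"grip": 0.3,"travel": [0.8,-0.1,4.4],"roll": 23}
    - {"grip": 0.3,"travel": [1.1,-0.1,5.1],"roll": 27}
    - {"grip": 0.3,"travel": [1.5,-0.1,5.7],"roll": 31}

```text
clock: 6.3
position: [0.6203, 0.0698, 0.1486]
orientation: [[-0.131, -0.005, -0.991], [0.991, 0.001, -0.131], [0.002, -1.0, 0.005]]
wrist_force: [3.6, -2.4, -1.1]
gripper_width: 0.352
```

```bash
python3 - <<'E'
from h import *
arc([-86,-90,-94,-98,-102,-106,-110,-114])
E
```

```text
-86 [0.1, 0.1, 0.8] 4
-90 [0.1, 0.1, 1.6] 8
-94 [0.3, 0.1, 2.3] 12
-98 [0.4, 0.1, 3.1] 16
-102 [0.7, 0.1, 3.8] 20
-106 [0.9, 0.1, 4.5] 24
-110 [1.3, 0.1, 5.2] 28
-114 [1.7, 0.1, 5.9] 32
now [0.6203 0.0698 0.1486] 97.5 F [ 3.6 -2.4 -1.1] [-0.02  0.42  0.05  1.21  0.   -1.72] 6.3
```

Emit:
apply_moves:
  plan:
    - {"grip": 0.3,"travel": [0.1,0.1,0.8],"roll": 4}
    - {"grip": 0.3,"travel": [0.1,0.1,1.6],"roll": 8}
    - {"grip": 0.3,"travel": [0.3,0.1,2.3],"roll": 12}
    - {"grip": 0.3,"travel": [0.4,0.1,3.1],"roll": 16}
    - {"grip": 0.3,"travel": [0.7,0.1,3.8],"roll": 20}
    - {"grip": 0.3,"travel": [0.9,0.1,4.5],"roll": 24}
    - {"grip": 0.3,"travel": [1.3,0.1,5.2],"roll": 28}
    - {"grip": 0.3,"travel": [1.7,0.1,5.9],"roll": 32}

```text
clock: 7.1
position: [0.5595, 0.0783, 0.1483]
orientation: [[0.418, -0.004, -0.908], [0.908, -0.0, 0.418], [-0.002, -1.0, 0.004]]
wrist_force: [2.3, -2.5, -0.2]
gripper_width: 0.346
```

```bash
python3 - <<'E'
from h import *
arc([-118,-122,-126,-130,-134,-138,-142,-146])
f=env.grab_frame("wrist");cv2.imwrite("pics/w4.png",f["img"])
E
```

```text
-118 [0.1, 0.0, 0.7] 3
-122 [0.1, 0.0, 1.5] 7
-126 [0.2, 0.0, 2.3] 11
-130 [0.4, 0.0, 3.0] 15
-134 [0.7, 0.0, 3.7] 19
-138 [0.9, 0.0, 4.5] 23
-142 [1.3, 0.0, 5.1] 27
-146 [1.6, 0.0, 5.8] 31
now [0.5595 0.0783 0.1483] 65.3 F [ 2.3 -2.5 -0.2] [-0.01  0.32 -0.1   1.15 -0.   -1.15] 7.1
```

View pics/w4.png

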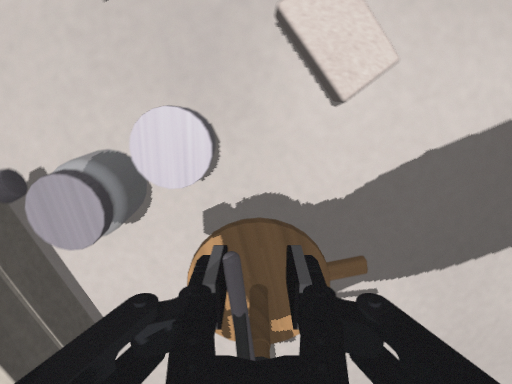

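Emit:
apply_moves:
  plan:
    - {"grip": 0.3,"travel": [0.1,0,0.7],"roll": 3}
    - {"grip": 0.3,"travel": [0.1,0,1.5],"roll": 7}
    - {"grip": 0.3,"travel": [0.2,0,2.3],"roll": 11}
    - {"grip": 0.3,"travel": [0.4,0,3],"roll": 15}
    - {"grip": 0.3,"travel": [0.7,0,3.7],"roll": 19}
    - {"grip": 0.3,"travel": [0.9,0,4.5],"roll": 23}
    - {"grip": 0.3,"travel": [1.3,0,5.1],"roll": 27}
    - {"grip": 0.3,"travel": [1.6,0,5.8],"roll": 31}

```text
clock: 7.95
position: [0.5128, 0.1175, 0.1489]
orientation: [[0.829, -0.004, -0.559], [0.559, -0.0, 0.829], [-0.003, -1.0, 0.002]]
wrist_force: [3.5, -0.9, 0.1]
gripper_width: 0.346
```

```bash
python3 - <<'E'
from h import *
arc([-150,-154,-158,-162,-166,-170,-174,-178])
E
```

```text
-150 [0.1, 0.1, 0.7] 4
-154 [0.2, 0.1, 1.5] 8
-158 [0.3, 0.1, 2.2] 12
-162 [0.5, 0.1, 3.0] 16
-166 [0.7, 0.1, 3.7] 20
-170 [1.0, 0.1, 4.4] 24
-174 [1.3, 0.1, 5.1] 28
-178 [1.7, 0.1, 5.8] 32
now [0.5128 0.1175 0.1489] 34.0 F [ 3.5 -0.9  0.1] [ 0.07  0.26 -0.19  1.12 -0.   -0.53] 7.95
```

Emit:
apply_moves:
  plan:
    - {"grip": 0.3,"travel": [0.1,0.1,0.7],"roll": 4}
    - {"grip": 0.3,"travel": [0.2,0.1,1.5],"roll": 8}
    - {"grip": 0.3,"travel": [0.3,0.1,2.2],"roll": 12}
    - {"grip": 0.3,"travel": [0.5,0.1,3],"roll": 16}
    - {"grip": 0.3,"travel": [0.7,0.1,3.7],"roll": 20}
    - {"grip": 0.3,"travel": [1,0.1,4.4],"roll": 24}
    - {"grip": 0.3,"travel": [1.3,0.1,5.1],"roll": 28}
    - {"grip": 0.3,"travel": [1.7,0.1,5.8],"roll": 32}

```text
clock: 8.75
position: [0.4947, 0.1749, 0.1484]
orientation: [[0.999, -0.003, -0.032], [0.032, -0.001, 0.999], [-0.003, -1.0, -0.001]]
wrist_force: [2.8, -2.2, 0.5]
gripper_width: 0.356
```

```bash
python3 - <<'E'
from h import *
arc([-182,-185,-187,-190,-193,-194,-195,-196])
import pickle
f=env.grab_frame("wrist");cv2.imwrite("pics/w5.png",f["img"]);pickle.dump(f,open("w5.pkl","wb"))
f=env.grab_frame("top");crop(f["img"],120,125,280,245,5,"pics/t5.png");pickle.dump(f,open("t5.pkl","wb"))
E
```

```text
-182 [0.0, 0.0, 0.8] 4
-185 [0.1, 0.0, 1.4] 7
-187 [0.1, 0.0, 1.8] 9
-190 [0.2, 0.0, 2.3] 12
-193 [0.4, 0.0, 2.9] 15
-194 [0.4, 0.0, 3.1] 16
-195 [0.5, 0.0, 3.2] 17
-196 [0.5, 0.0, 3.4] 18
now [0.4947 0.1749 0.1484] 1.9 F [ 2.8 -2.2  0.5] [ 0.18  0.26 -0.2   1.12 -0.    0.15] 8.75
```

View pics/w5.png

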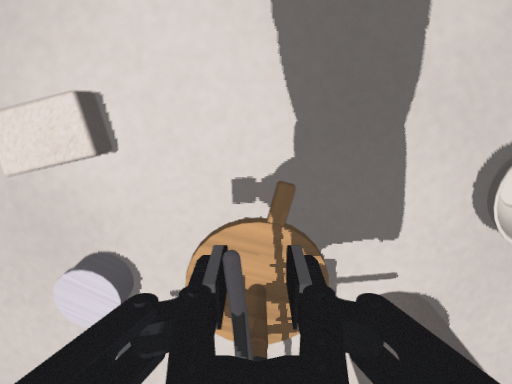

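View pics/t5.png

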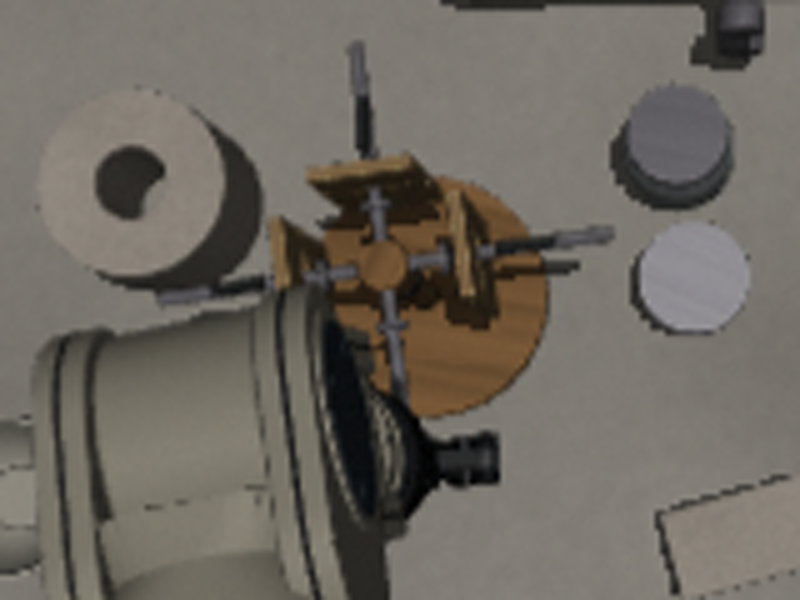

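```bash
python3 - <<'E'
from h import *
import pickle
f=pickle.load(open("w5.pkl","rb")); t=pickle.load(open("t5.pkl","rb"))
img=f["img"]; crop(img,180,160,340,360,3.9,"pics/w5c.png")
p=onz(f,286,183.5,.012)[:2];print("tongue",p,np.degrees(np.arctan2(*(p-AX)[::-1])))
P=[onz(f,u,v,.015)[:2] for u,v in [(200,250),(215,236),(240,222),(257,219),(300,231),(318,250),(187,275),(327,270)]]
P=np.array(P);A=np.c_[2*P,np.ones(len(P))];x=np.linalg.lstsq(A,(P**2).sum(1),rcond=None)[0];print("circ",x[:2],np.sqrt(x[2]+x[:2]@x[:2]))
p=onz(f,232.5,255,.1667)[:2];print("tip",p,np.degrees(np.arctan2(*(p-AX)[::-1])),np.linalg.norm(p-AX))
c=lambda u,v:onz(t,u/5+120-.4,v/5+125-.4,.1667)[:2]
l,r,u=c(160,298),c(611,233),c(356,45)
print(l,r,u,(l+r)/2,np.degrees(np.arctan2(*(l-r)[::-1])), np.degrees(np.arctan2(*(u-AX)[::-1])))
E
```

```text
tongue [0.49095241 0.20160643] 168.75938708661118
circ [0.59888973 0.17979837] 0.07173840431145669
tip [0.48281934 0.16362447] -172.80998580886077 0.12284665648259248
[0.59126439 0.30059272] [0.61920136 0.05559494] [0.72708883 0.19246912] [0.60523288 0.17809383] 96.50531008089997 6.280234360909054
```

View pics/w5c.png

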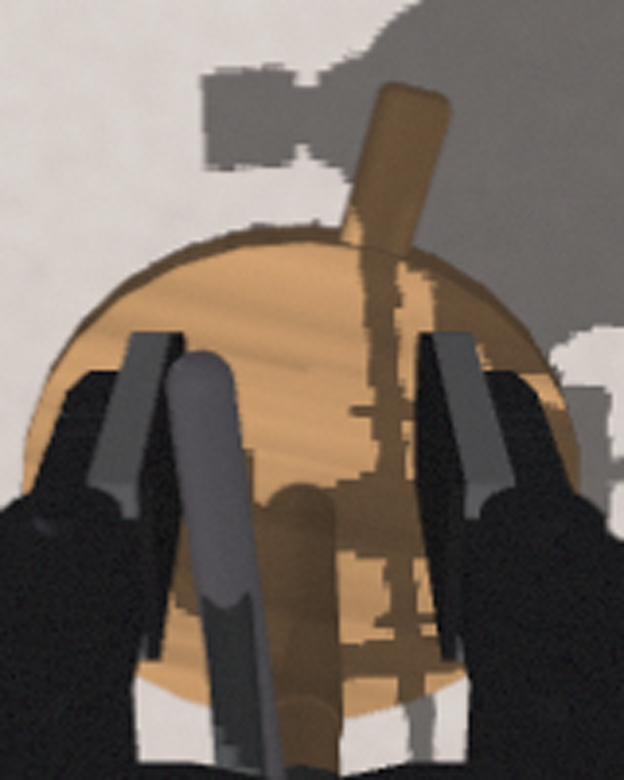

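Emit:
apply_moves:
  plan:
    - {"grip": 0.3,"travel": [0,0,0.8],"roll": 4}
    - {"grip": 0.3,"travel": [0.1,0,1.4],"roll": 7}
    - {"grip": 0.3,"travel": [0.2,0,1.9],"roll": 10}
    - {"grip": 0.3,"travel": [0.3,0,2.4],"roll": 13}
    - {"grip": 0.3,"travel": [0.4,0,2.8],"roll": 15}
    - {"grip": 0.3,"travel": [0.4,0,3.1],"roll": 16}
    - {"grip": 0.3,"travel": [0.5,0,3.3],"roll": 17}

```text
clock: 9.55
position: [0.4982, 0.2084, 0.1483]
orientation: [[0.966, -0.004, 0.258], [-0.258, -0.001, 0.966], [-0.003, -1.0, -0.001]]
wrist_force: [-1.5, -2.2, 0.1]
gripper_width: 0.347
```

```bash
python3 - <<'E'
from h import *
arc([-196,-197,-198])
import pickle
f=env.grab_frame("wrist");cv2.imwrite("pics/w6.png",f["img"]);pickle.dump(f,open("w6.pkl","wb"))
f=env.grab_frame("top");crop(f["img"],120,125,280,245,5,"pics/t6.png");pickle.dump(f,open("t6.pkl","wb"))
E
```

```text
-196 [0.1, 0.0, 0.1] 1
-197 [0.1, 0.0, 0.3] 2
-198 [0.1, 0.0, 0.5] 3
now [0.4982 0.2084 0.1483] -14.9 F [-1.5 -2.2  0.1] [ 0.24  0.28 -0.16  1.13  0.    0.5 ] 9.55
```

View pics/w6.png

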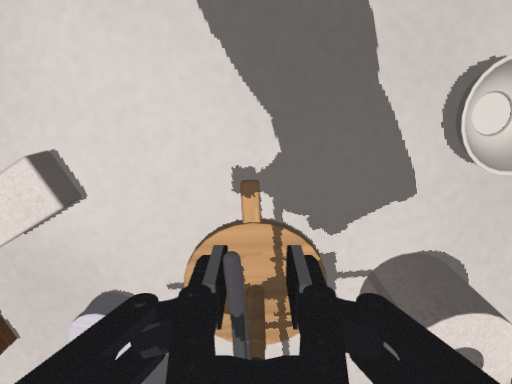

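View pics/t6.png

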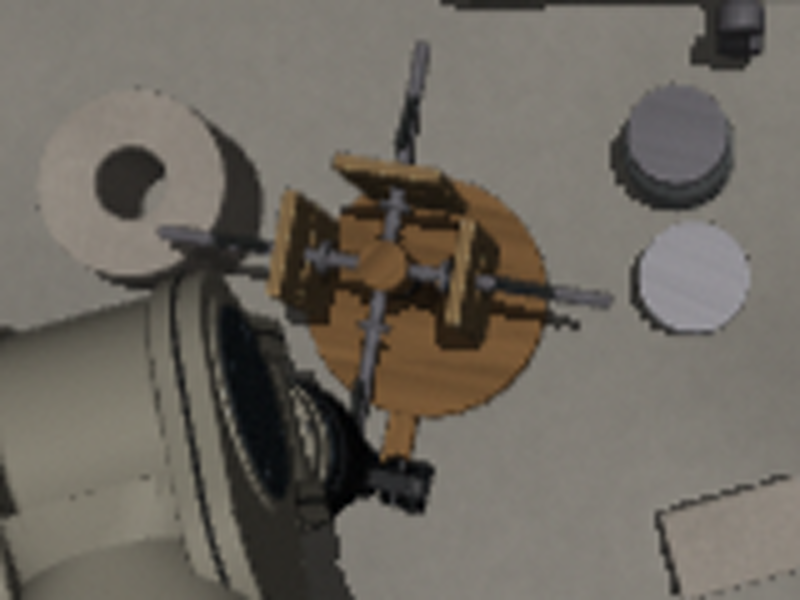

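```bash
cat > ang.py <<'E'
from h import *
import pickle
def top(t,l,r,u):
    c=lambda u,v:onz(t,u/5+120-.4,v/5+125-.4,.1667)[:2]
    l,r,u=c(*l),c(*r),c(*u)
    print("axis",(l+r)/2,"free from l-r",np.degrees(np.arctan2(*(l-r)[::-1]))+90,"from far",np.degrees(np.arctan2(*(AX-u)[::-1])))
E
python3 - <<'E'
from ang import *
f=pickle.load(open("w6.pkl","rb")); t=pickle.load(open("t6.pkl","rb"))
top(t,(163,233),(609,300),(422,46))
p=onz(f,250,181,.012)[:2];print("tongue",p,np.degrees(np.arctan2(*(p-AX)[::-1])))
p=onz(f,232.5,255,.1667)[:2];print("tip",p,np.degrees(np.arctan2(*(p-AX)[::-1])),np.linalg.norm(p-AX))
E
```

```text
axis [0.60477318 0.17820979] free from l-r 169.70371801395652 from far 169.35236596739904
tongue [0.49134398 0.20376418] 167.6765686330381
tip [0.483548   0.20140812] 169.5210672678844 0.12320686365022587
```

Emit:
apply_moves:
  plan:
    - {"grip": 0.3,"travel": [0,0,0.1],"roll": 1}
    - {"grip": 0.3,"travel": [0,0,0.2],"roll": 1}
    - {"grip": 0.3,"travel": [0.1,0,0.25],"roll": 1}
    - {"grip": 0.3,"travel": [0.1,0,0.25],"roll": 1}
    - {"grip": 0.3,"travel": [0.1,0,-0.5],"roll": 1}
    - {"grip": 0.3,"travel": [0.1,-2,-0.8],"roll": 1}
    - {"grip": 0.3,"travel": [0.1,-6,-0.8],"roll": 1}
    - {"grip": 0.3,"travel": [-2,-11,-0.8],"roll": 1}

```text
clock: 10.45
position: [0.4794, 0.2049, 0.2543]
orientation: [[0.961, -0.006, 0.276], [-0.276, -0.0, 0.961], [-0.006, -1.0, -0.002]]
wrist_force: [1.0, 0.4, 0.2]
gripper_width: 0.35
```

```bash
python3 - <<'E'
from h import *
import pickle
s=env.observe();print(np.round(s["position"],4),s["wrist_force"])
f=env.grab_frame("wrist");cv2.imwrite("pics/w7.png",f["img"]);pickle.dump(f,open("w7.pkl","wb"))
f=env.grab_frame("top");crop(f["img"],120,125,280,245,5,"pics/t7.png");pickle.dump(f,open("t7.pkl","wb"))
E
```

```text
[0.4794 0.2049 0.2543] [0.95589242 0.43402136 0.23351771]
```

View pics/w7.png

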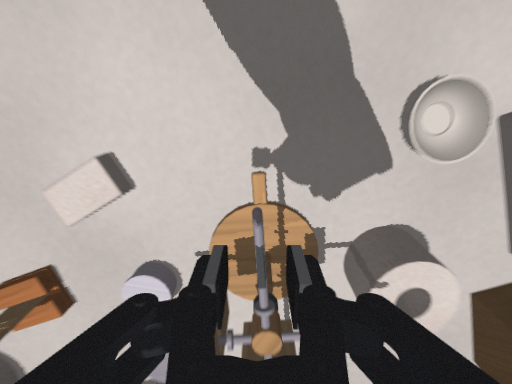

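View pics/t7.png

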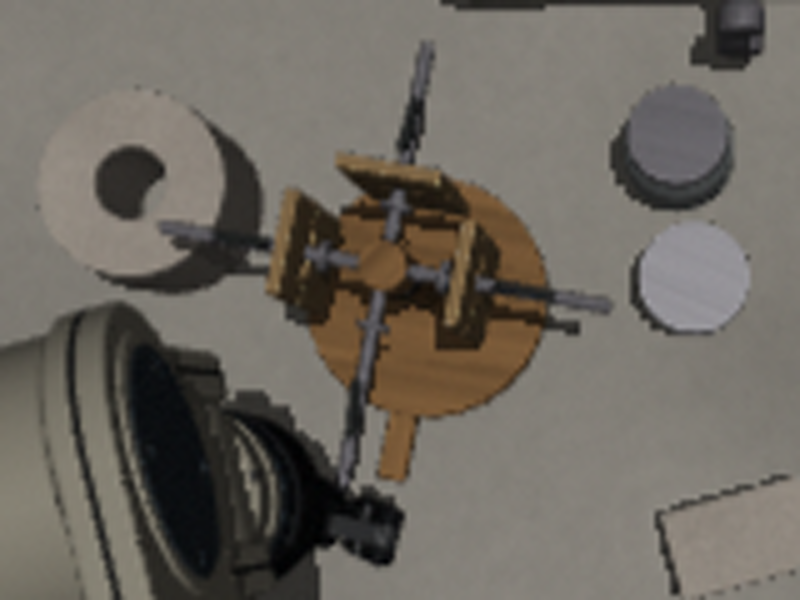

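```bash
python3 - <<'E'
from ang import *
f=pickle.load(open("w7.pkl","rb")); t=pickle.load(open("t7.pkl","rb"))
top(t,(164,227),(609,304),(428,46))
c=lambda u,v,z:onz(t,u/5+120-.4,v/5+125-.4,z)[:2]
p=c(392,480,.012);print("tongue top",p,np.degrees(np.arctan2(*(p-AX)[::-1])))
a,b=c(378,477,.012),c(405,480,.012);print("edge normal",np.degrees(np.arctan2(*(a-b)[::-1])))
crop(f["img"],200,160,320,360,3.9,"pics/w7c.png")
for z,uv in [(.012,(259,173)),(.1667,(257,210.5)),(.1747,(266,343))]:
  p=onz(f,*uv,z)[:2];print(p,np.degrees(np.arctan2(*(p-AX)[::-1])))
E
```

```text
axis [0.60532545 0.17795834] free from l-r 168.4313089935471 from far 167.84306070844264
tongue top [0.49189539 0.20128117] 168.82675897835585
edge normal 82.08394722621397
[0.49130724 0.20414339] 167.49767651454835
[0.4847196  0.20362551] 168.40134254659148
[0.60502788 0.17749553] -77.70549421579622
```

View pics/w7c.png

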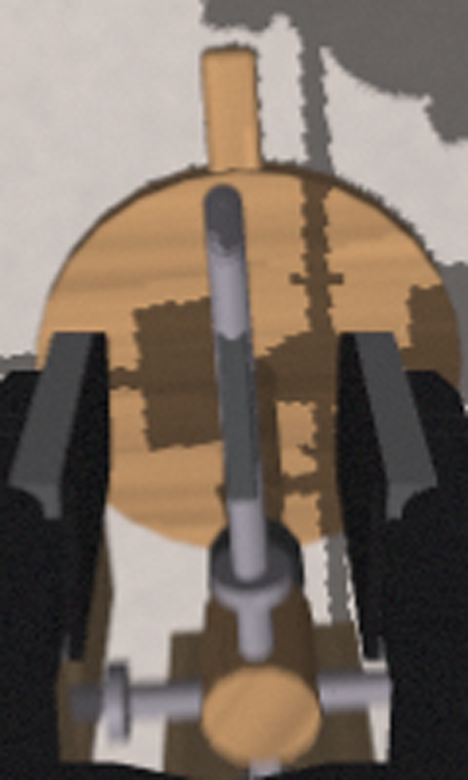

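```bash
python3 - <<'E'
from h import *
rel([.581,-.16,.26],-85.9)
E
```

```text
travel [ 1.982e+01 -1.000e-02 -3.244e+01] roll 70.0 | now [0.4794 0.2063 0.2604] yaw -15.9 q [0.24 0.2  0.02 1.38 0.   0.52] F [ 0.3 -0.5 -0.2] w 0.353 t 10.55
```

Emit:
apply_moves:
  plan:
    - {"grip": 0.0,"travel": [1.5,-2,-3],"roll": 8}
    - {"grip": 0.0,"travel": [4,-2,-6.5],"roll": 17}
    - {"grip": 0.0,"travel": [6.5,-2,-10.5],"roll": 25}
    - {"grip": 0.0,"travel": [9,-2,-14.5],"roll": 34}
    - {"grip": 0.0,"travel": [11.5,-1.5,-18.5],"roll": 42}
    - {"grip": 0.0,"travel": [14,-1,-22],"roll": 51}
    - {"grip": 0.0,"travel": [17,0,-26],"roll": 60}
    - {"grip": 0.0,"travel": [19,0,-30],"roll": 68}

```text
clock: 11.35
position: [0.5803, -0.1364, 0.2583]
orientation: [[0.104, 0.004, 0.995], [-0.995, 0.004, 0.104], [-0.003, -1.0, 0.004]]
wrist_force: [0.8, 0.2, -0.4]
gripper_width: 0.498
```

```bash
python3 - <<'E'
from h import *
import pickle
rel([.581,-.172,.26],-85.9)
f=env.grab_frame("wrist");cv2.imwrite("pics/w8.png",f["img"]);pickle.dump(f,open("w8.pkl","wb"))
f=env.grab_frame("top");crop(f["img"],120,125,280,245,5,"pics/t8.png");pickle.dump(f,open("t8.pkl","wb"))
E
```

```text
travel [ 3.54 -0.18 -0.3 ] roll 1.9 | now [ 0.5803 -0.1364  0.2583] yaw -84.0 q [-0.37  0.33  0.19  1.43  0.    1.09] F [ 0.8  0.2 -0.4] w 0.498 t 11.35
```

View pics/w8.png

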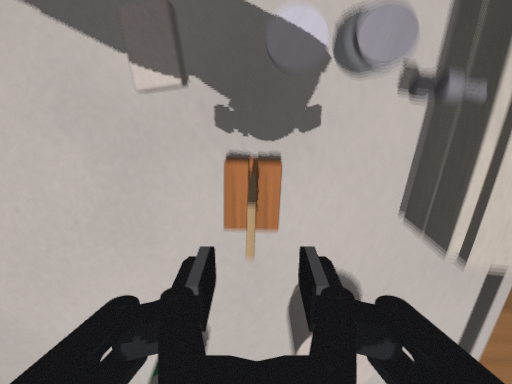

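View pics/t8.png

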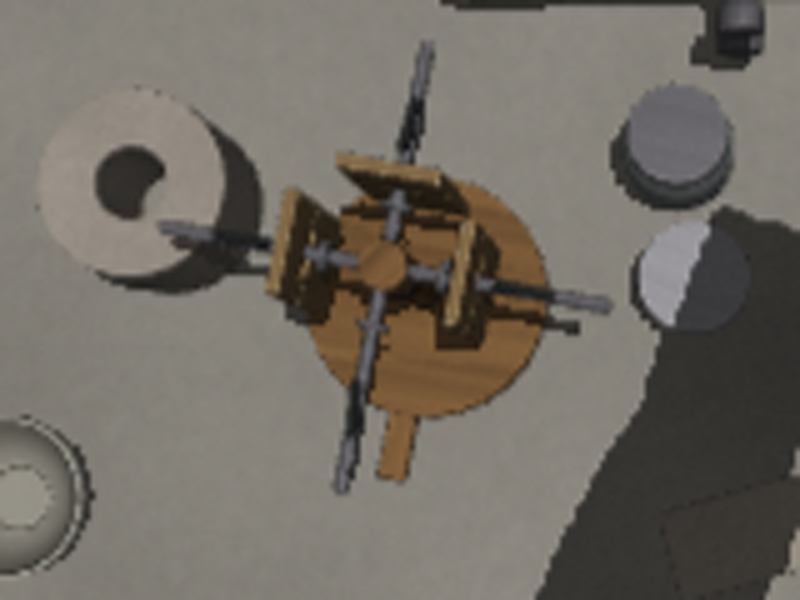

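```bash
python3 - <<'E'
from ang import *
f=pickle.load(open("w8.pkl","rb")); t=pickle.load(open("t8.pkl","rb"))
top(t,(164,227),(609,304),(428,46))
c=lambda u,v,z:onz(t,u/5+120-.4,v/5+125-.4,z)[:2]
a,b=c(342,490,.1667),c(428,45,.1667);print("free-opp",a,b,np.degrees(np.arctan2(*(a-b)[::-1])),(a+b)/2)
# also scan AX-free tongue: disc centre top
p=c(392,480,.012);print(p)
a=onz(f,252,204,.132);b=onz(f,250,259,.132);print(a,b,(a+b)/2,np.degrees(np.arctan2(*(b-a)[1::-1])),np.linalg.norm(a-b))
# stand outline
for uv in [(224,157),(282,157),(279,230),(224,230)]: print(onz(f,*uv,.034))
crop(f["img"],200,140,310,270,5,"pics/w8c.png")
# tag top z by triangulation w/ top0 view
fs=pickle.load(open("fs0.pkl","rb"));T=fs["top"]
st=lambda u,v:ray(T,u/10+295-.45,v/10+165-.45)
print(tri([st(210,200),ray(f,252,204)]),tri([st(410,183),ray(f,250,259)]))
E
```

```text
axis [0.60532545 0.17795834] free from l-r 168.4313089935471 from far 167.84306070844264
free-opp [0.48500465 0.2030587 ] [0.72580064 0.15302333] 168.2614663840687 [0.60540265 0.17804102]
[0.49189539 0.20128117]
[ 0.5788636  -0.14944592  0.132     ] [ 0.58253032 -0.20570289  0.132     ] [ 0.58069696 -0.1775744   0.132     ] -86.27084475658758 0.056376329471110105
[ 0.5422824  -0.12802897  0.034     ]
[ 0.6106787  -0.12092339  0.034     ]
[ 0.61900486 -0.21470039  0.034     ]
[ 0.54904455 -0.22192873  0.034     ]
(array([ 0.5786685 , -0.14411202,  0.14766436]), [np.float64(0.00018350496782919767), np.float64(0.00018350496782908754)]) (array([ 0.58224912, -0.19981361,  0.14266879]), [np.float64(0.00011686625239059311), np.float64(0.00011686625239065891)])
```

View pics/w8c.png

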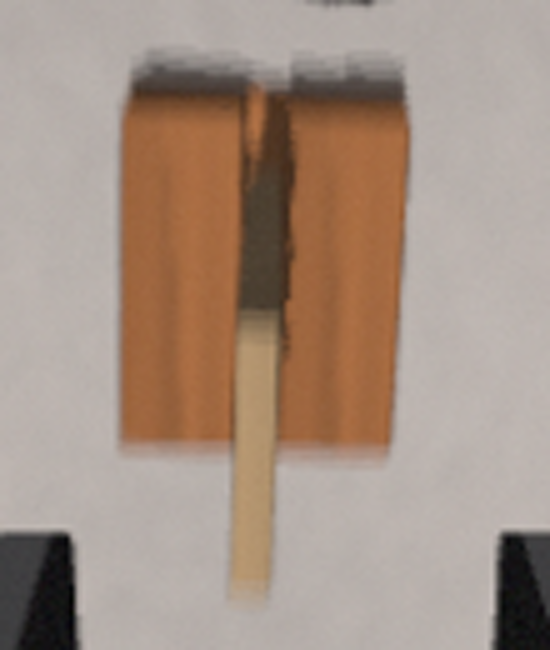

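Emit:
apply_moves:
  plan:
    - {"grip": 0.0,"travel": [1.0,1,0],"roll": 1}
    - {"grip": 0.0,"travel": [2.5,3,0],"roll": 2}
    - {"grip": 0.0,"travel": [3.7,5,-0.35],"roll": 2}
    - {"grip": 0.0,"travel": [3.7,6,-0.35],"roll": 2}
    - {"grip": 0.0,"travel": [3.7,6,-0.35],"roll": 2}

```text
clock: 11.95
position: [0.5801, -0.1759, 0.1964]
orientation: [[0.066, 0.001, 0.998], [-0.998, 0.004, 0.066], [-0.004, -1.0, 0.002]]
wrist_force: [0.3, 0.6, 0.3]
gripper_width: 0.506
```

```bash
python3 - <<'E'
from h import *
import pickle
rel([.5806,-.174,.11],-86)
f=env.grab_frame("wrist");cv2.imwrite("pics/w9.png",f["img"]);pickle.dump(f,open("w9.pkl","wb"))
E
```

```text
travel [-0.15  8.64  0.04] roll -0.2 | now [ 0.5801 -0.1759  0.1964] yaw -86.2 q [-0.43  0.37  0.09  1.29  0.    1.07] F [0.3 0.6 0.3] w 0.506 t 11.95
```

View pics/w9.png

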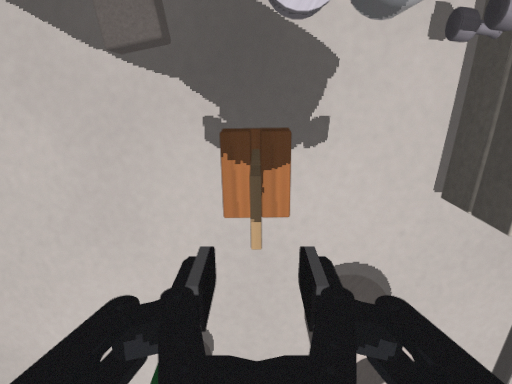

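```bash
python3 - <<'E'
from ang import *
f=pickle.load(open("w9.pkl","rb"));fs=pickle.load(open("fs0.pkl","rb"));T,S=fs["top"],fs["scene"]
st=lambda u,v:ray(T,u/10+295-.45,v/10+165-.45)
ss=lambda u,v:ray(S,u/8+180-.44,v/8+160-.44)
print(tri([st(410,183),ray(f,256,249),ss(140,101)]))
print(onz(f,256,249,.132))
crop(f["img"],200,120,310,260,5,"pics/w9c.png")
E
```

```text
(array([ 0.58291487, -0.20197589,  0.12956425]), [np.float64(0.0007964832565167184), np.float64(0.0012762895415983956), np.float64(0.0015724033933400556)])
[ 0.58251596 -0.20210828  0.132     ]
```

View pics/w9c.png

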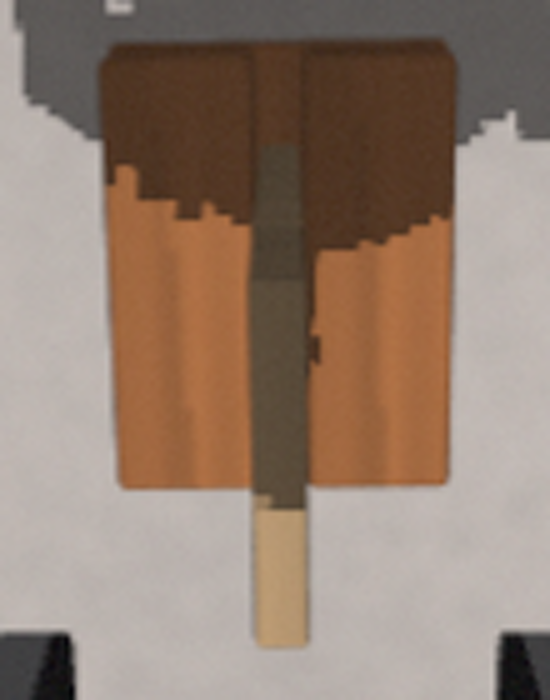

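Emit:
apply_moves:
  plan:
    - {"grip": 0.0,"travel": [-0.1,3,0],"roll": 0}
    - {"grip": 0.0,"travel": [-0.2,6,0],"roll": 0}
    - {"grip": 0.0,"travel": [-0.2,8,0],"roll": 0}
    - {"grip": 0.0,"travel": [-0.2,8.6,0],"roll": 0}
    - {"grip": 0.0,"travel": [-0.2,8.6,0],"roll": 0}
    - {"grip": 1.0,"travel": [-0.2,8.6,0],"roll": 0}
    - {"grip": 1.0,"travel": [-0.2,8.6,0],"roll": 0}
    - {"grip": 1.0,"travel": [-0.2,8.6,0],"roll": 0}

```text
clock: 12.8
position: [0.5811, -0.1738, 0.1132]
orientation: [[0.066, 0.004, 0.998], [-0.998, 0.002, 0.066], [-0.002, -1.0, 0.005]]
wrist_force: [-3.3, 0.6, 6.9]
gripper_width: 0.078
```

Emit:
apply_moves:
  plan:
    - {"grip": 1.0,"travel": [0,0,0],"roll": 0}
    - {"grip": 1.0,"travel": [0,0,0],"roll": 0}

```text
clock: 13.0
position: [0.5808, -0.1739, 0.1137]
orientation: [[0.066, 0.004, 0.998], [-0.998, 0.002, 0.066], [-0.001, -1.0, 0.004]]
wrist_force: [-3.1, -1.1, 1.3]
gripper_width: 0.074
```

```bash
python3 - <<'E'
from h import *
rel([.5806,-.174,.11],-86)
f=env.grab_frame("wrist");cv2.imwrite("pics/w10.png",f["img"])
E
```

```text
travel [ 0.01  0.37 -0.03] roll -0.2 | now [ 0.5808 -0.1739  0.1137] yaw -86.2 q [-0.43  0.41 -0.07  1.1   0.    1.07] F [-3.1 -1.1  1.3] w 0.074 t 13.0
```

View pics/w10.png

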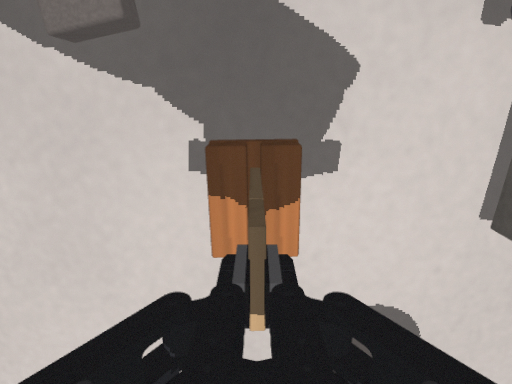

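Emit:
apply_moves:
  plan:
    - {"grip": 1.0,"travel": [0,-0.5,0],"roll": 0}
    - {"grip": 1.0,"travel": [0,-1.5,0],"roll": 0}
    - {"grip": 1.0,"travel": [0,-3,0],"roll": 0}
    - {"grip": 1.0,"travel": [0,-5,0],"roll": 0}
    - {"grip": 1.0,"travel": [0,-8,0],"roll": 0}
    - {"grip": 1.0,"travel": [0,-11,0],"roll": 0}
    - {"grip": 1.0,"travel": [0,-13,0],"roll": 0}
    - {"grip": 1.0,"travel": [0,-13,0],"roll": 0}

```text
clock: 13.85
position: [0.5817, -0.1746, 0.2477]
orientation: [[0.066, 0.011, 0.998], [-0.998, -0.001, 0.066], [0.002, -1.0, 0.01]]
wrist_force: [0.1, 0.7, -0.9]
gripper_width: 0.08
```

```bash
python3 - <<'E'
from h import *
import pickle
rel([.43,.0,.24],-101.7)
f=env.grab_frame("scene");crop(f["img"],160,100,290,230,5,"pics/s11.png");pickle.dump(f,open("s11.pkl","wb"))
f=env.grab_frame("wrist");cv2.imwrite("pics/w11.png",f["img"])
E
```

```text
travel [-18.42   0.59 -13.98] roll 15.5 | now [ 0.5817 -0.1746  0.2477] yaw -86.2 q [-0.43  0.35  0.19  1.4   0.    1.07] F [ 0.1  0.7 -0.9] w 0.08 t 13.85
```

View pics/s11.png

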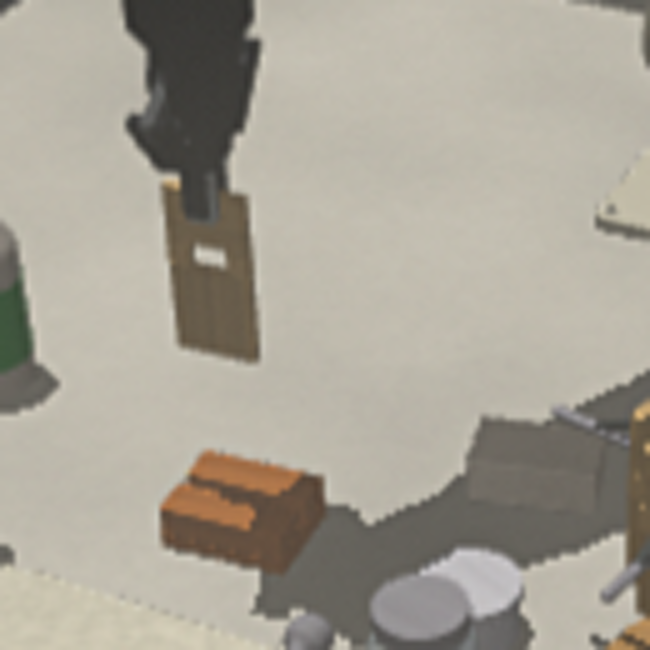

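View pics/w11.png

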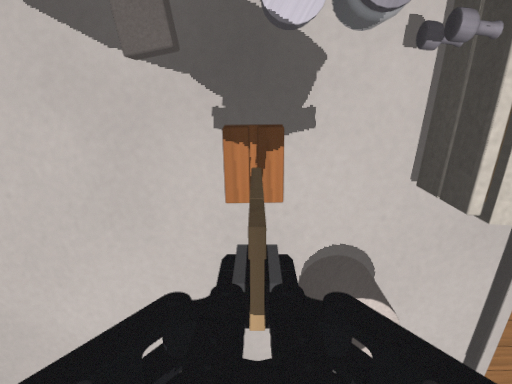

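```bash
python3 - <<'E'
from ang import *
s=pickle.load(open("s11.pkl","rb"))
n=np.array([.998,.066,0])
def onp(u,v,p0=np.array([.5817,-.1746,.2])):
    o,d=ray(s,u/5+160-.4,v/5+100-.4);return o+d*(n@(p0-o))/(n@d)
for uv in [(210,257),(165,182),(248,197),(178,346),(260,361),(202,222)]:print(uv,onp(*uv))
E
```

```text
(210, 257) [ 0.58174779 -0.17532267  0.21566239]
(165, 182) [ 0.58349231 -0.20170184  0.26379152]
(248, 197) [ 0.57973238 -0.14484713  0.26493745]
(178, 346) [ 0.5837473  -0.20555773  0.14152111]
(260, 361) [ 0.57982948 -0.14631547  0.14424994]
(202, 222) [ 0.58195916 -0.17851882  0.2402584 ]
```

```bash
python3 - <<'E'
from h import *
rel([.45,.0,.245],-101.7)
rel([.44,.212,.245],-101.7)
E
```

```text
travel [-18.24  -0.15 -11.88] roll 15.5 | now [ 0.5806 -0.1742  0.244 ] yaw -86.2 q [-0.43  0.35  0.19  1.4   0.    1.07] F [-0.7 -0.2 -0.7] w 0.08 t 13.95
travel [-39.46  -0.13 -11.47] roll 15.5 | now [ 0.5806 -0.1742  0.244 ] yaw -86.2 q [-0.43  0.35  0.19  1.4   0.    1.07] F [-0.7 -0.2 -0.7] w 0.08 t 13.95
```

Emit:
apply_moves:
  plan:
    - {"grip": 1.0,"travel": [-2,0,-2],"roll": 2}
    - {"grip": 1.0,"travel": [-5,0,-5],"roll": 5}
    - {"grip": 1.0,"travel": [-9,0,-8],"roll": 8}
    - {"grip": 1.0,"travel": [-13,0,-11],"roll": 11}
    - {"grip": 1.0,"travel": [-17,0,-12],"roll": 14}
    - {"grip": 1.0,"travel": [-21.5,0,-12],"roll": 15.5}
    - {"grip": 1.0,"travel": [-26,0,-12],"roll": 15.5}
    - {"grip": 1.0,"travel": [-30,0,-11.7],"roll": 15.5}

```text
clock: 14.75
position: [0.4428, 0.1193, 0.243]
orientation: [[-0.203, 0.005, 0.979], [-0.979, 0.001, -0.203], [-0.002, -1.0, 0.004]]
wrist_force: [1.0, -0.9, -0.3]
gripper_width: 0.076
```

```bash
python3 - <<'E'
from h import *
rel([.44,.2126,.220],-101.7)
rel([.44,.2126,.197],-101.7)
E
```

```text
travel [-9.07  2.31 -2.18] roll -0.0 | now [0.4428 0.1193 0.243 ] yaw -101.7 q [ 0.08  0.1  -0.15  1.32  0.    1.85] F [ 1.  -0.9 -0.3] w 0.076 t 14.75
travel [-9.07  4.61 -2.19] roll -0.0 | now [0.4428 0.1193 0.243 ] yaw -101.7 q [ 0.08  0.1  -0.15  1.32  0.    1.85] F [ 1.  -0.9 -0.3] w 0.076 t 14.75
```

Emit:
apply_moves:
  plan:
    - {"grip": 1.0,"travel": [-3,0,-0.5],"roll": 0}
    - {"grip": 1.0,"travel": [-6,1,-1.2],"roll": 0}
    - {"grip": 1.0,"travel": [-8,2.5,-1.8],"roll": 0}
    - {"grip": 1.0,"travel": [-9.1,4,-2.2],"roll": 0}
    - {"grip": 1.0,"travel": [-9.1,4.6,-2.2],"roll": 0}
    - {"grip": 1.0,"travel": [-9.1,4.6,-2.2],"roll": 0}

```text
clock: 15.35
position: [0.4392, 0.2126, 0.1958]
orientation: [[-0.202, 0.002, 0.979], [-0.979, 0.001, -0.202], [-0.001, -1.0, 0.002]]
wrist_force: [-0.8, 0.2, 0.0]
gripper_width: 0.075
```

```bash
python3 - <<'E'
from h import *
import pickle
rel([.44,.2126,.197],-101.7)
for n in ("scene","wrist","top"):
    f=env.grab_frame(n);pickle.dump(f,open(n[0]+"12.pkl","wb"))
    if n=="scene": crop(f["img"],240,120,370,250,5,"pics/s12.png")
    elif n=="top": crop(f["img"],120,125,280,245,5,"pics/t12.png")
    else: cv2.imwrite("pics/w12.png",f["img"])
E
```

```text
travel [-0.01 -0.12  0.08] roll 0.0 | now [0.4392 0.2126 0.1958] yaw -101.7 q [ 0.28  0.17 -0.19  1.21 -0.    2.05] F [-0.8  0.2  0. ] w 0.075 t 15.35
```

View pics/s12.png

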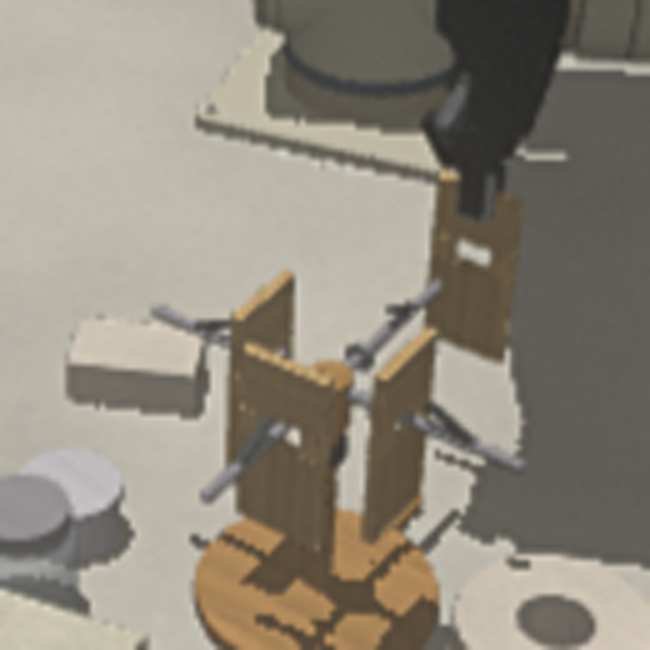

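View pics/w12.png

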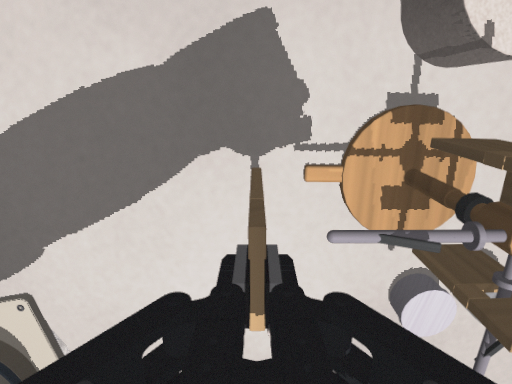

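View pics/t12.png

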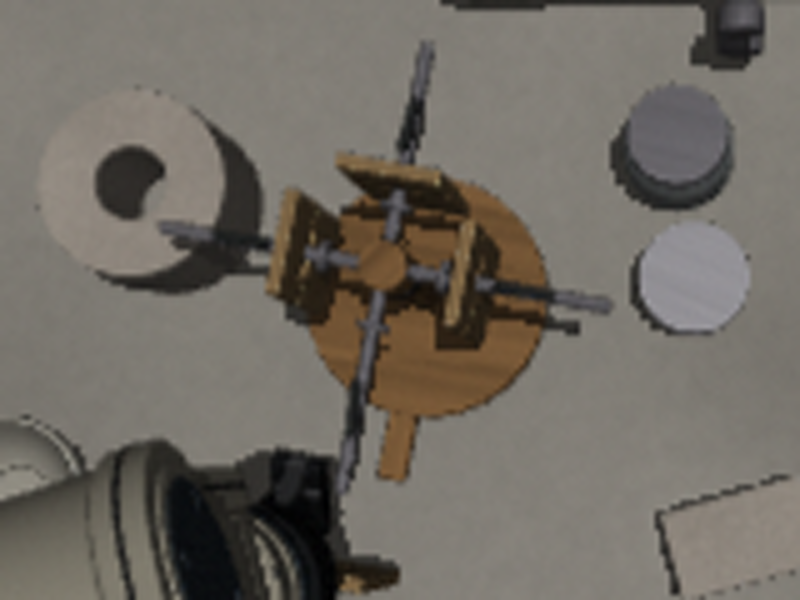

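```bash
python3 - <<'E'
from ang import *
S,W,T=[pickle.load(open(k+"12.pkl","rb")) for k in "swt"]
ss=lambda u,v:ray(S,u/5+240-.4,v/5+120-.4)
tt=lambda u,v:ray(T,u/5+120-.4,v/5+125-.4)
print("tip",tri([ss(437,286),ray(W,329,237),tt(343,490)]))
print("tip w+s",tri([ss(437,286),ray(W,329,237)]))
print("tip w+t",tri([tt(343,490),ray(W,329,237)]))
n=np.array([.979,-.202,0])
def onp(u,v,p0=np.array([.4392,.2126,.2])):
    o,d=ss(u,v);return o+d*(n@(p0-o))/(n@d)
for uv in [(474,251),(440,172),(522,200),(430,338),(502,361)]:print(uv,onp(*uv))
E
```

```text
tip (array([0.48428269, 0.20316646, 0.16639129]), [np.float64(0.0010427008425594228), np.float64(0.0006718975443319971), np.float64(0.0009157299452970427)])
tip w+s (array([0.48381473, 0.20350184, 0.16652321]), [np.float64(0.0007078947022618013), np.float64(0.0007078947022618046)])
tip w+t (array([0.48444658, 0.20253499, 0.16598921]), [np.float64(0.0005627372151993586), np.float64(0.0005627372151992763)])
(474, 251) [0.43931693 0.21316673 0.16693816]
(440, 172) [0.43354669 0.18520103 0.21397221]
(522, 200) [0.44487079 0.24008369 0.21490351]
(430, 338) [0.43447995 0.18972411 0.08954594]
(502, 361) [0.44491583 0.24030198 0.09404412]
```

Emit:
apply_moves:
  plan:
    - {"grip": 1.0,"travel": [0,0,1.5],"roll": 0}
    - {"grip": 1.0,"travel": [0,0,3],"roll": 0}
    - {"grip": 1.0,"travel": [0,0,3.6],"roll": 0}
    - {"grip": 1.0,"travel": [0,0,3.9],"roll": 0}
    - {"grip": 1.0,"travel": [0,0,4.1],"roll": 0}
    - {"grip": 1.0,"travel": [0,0,4.3],"roll": 0}
    - {"grip": 1.0,"travel": [0,0,4.5],"roll": 0}
    - {"grip": 1.0,"travel": [0,0,4.7],"roll": 0}

```text
clock: 16.3
position: [0.4863, 0.2028, 0.1979]
orientation: [[-0.204, 0.006, 0.979], [-0.979, 0.001, -0.204], [-0.003, -1.0, 0.005]]
wrist_force: [1.1, -0.6, -0.6]
gripper_width: 0.074
```

```bash
python3 - <<'E'
from h import *
import pickle
rel([.44,.2126,.197],-101.7)
f=env.grab_frame("scene");crop(f["img"],240,120,370,250,5,"pics/s13.png")
f=env.grab_frame("wrist");cv2.imwrite("pics/w13.png",f["img"])
E
```

```text
travel [-0.02  0.07 -4.73] roll -0.0 | now [0.4863 0.2028 0.1979] yaw -101.7 q [ 0.24  0.23 -0.11  1.23  0.    2.01] F [ 1.1 -0.6 -0.6] w 0.074 t 16.3
```

View pics/s13.png

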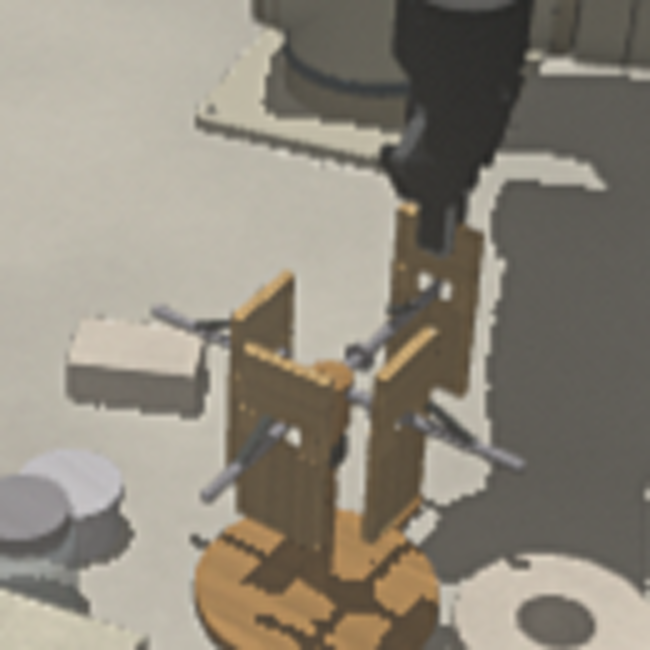

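View pics/w13.png

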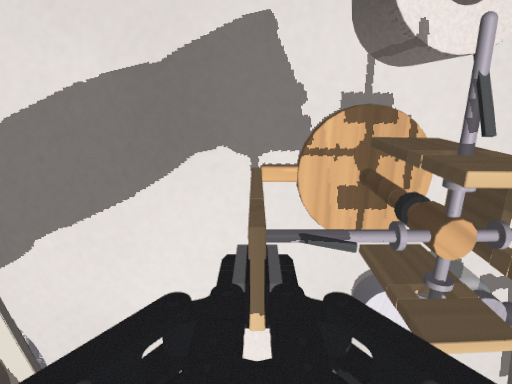

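Emit:
apply_moves:
  plan:
    - {"grip": 1.0,"travel": [0,0.1,0.2],"roll": 0}
    - {"grip": 1.0,"travel": [0,0.1,0.4],"roll": 0}
    - {"grip": 1.0,"travel": [0,0.1,0.6],"roll": 0}
    - {"grip": 1.0,"travel": [0,0.1,0.8],"roll": 0}
    - {"grip": 1.0,"travel": [0,0.1,1.0],"roll": 0}
    - {"grip": 1.0,"travel": [0,0.1,1.3],"roll": 0}
    - {"grip": 1.0,"travel": [0,0.1,1.5],"roll": 0}
    - {"grip": 1.0,"travel": [0,0.1,1.5],"roll": 0}

```text
clock: 17.2
position: [0.5014, 0.1996, 0.1968]
orientation: [[-0.204, 0.006, 0.979], [-0.979, 0.001, -0.204], [-0.003, -1.0, 0.005]]
wrist_force: [-0.3, -1.1, -0.3]
gripper_width: 0.08
```

```bash
python3 - <<'E'
from h import *
s=env.observe();print(np.round(s["position"],4),np.round(s["wrist_force"],2),s["clock"])
f=env.grab_frame("scene");crop(f["img"],240,120,370,250,5,"pics/s14.png")
s=env.observe();print(np.round(s["position"],4),np.round(s["wrist_force"],2))
f=env.grab_frame("wrist");cv2.imwrite("pics/w14.png",f["img"])
s=env.observe();print(np.round(s["position"],4),np.round(s["wrist_force"],2))
E
```

```text
[0.5014 0.1996 0.1968] [-0.32 -1.11 -0.26] 17.2
[0.5013 0.1996 0.1969] [-0.28 -0.77 -0.29]
[0.5011 0.1997 0.1969] [-0.24  0.11 -0.6 ]
```

View pics/s14.png

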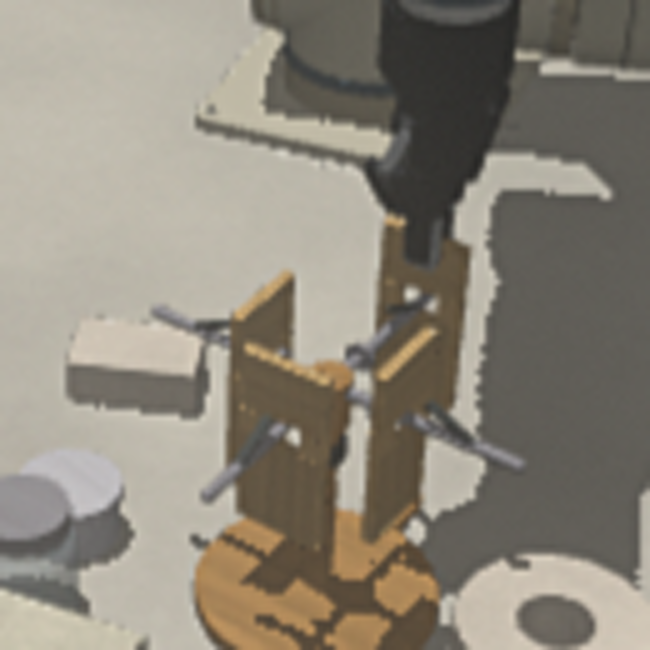

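View pics/w14.png

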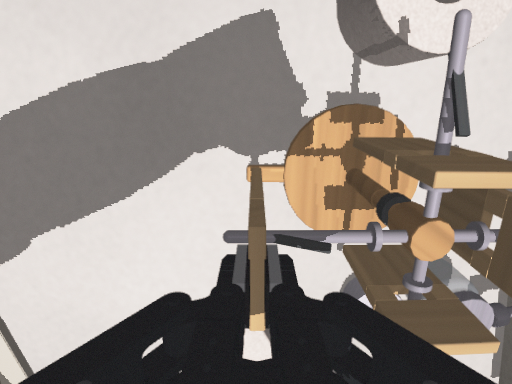

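Emit:
apply_moves:
  plan:
    - {"grip": 1.0,"travel": [0,-0.1,0],"roll": 0}
    - {"grip": 1.0,"travel": [0,-0.2,0],"roll": 0}
    - {"grip": 1.0,"travel": [0,-0.2,0],"roll": 0}

```text
clock: 17.6
position: [0.5012, 0.1997, 0.1991]
orientation: [[-0.204, 0.006, 0.979], [-0.979, 0.002, -0.204], [-0.003, -1.0, 0.005]]
wrist_force: [-0.1, -0.4, -0.7]
gripper_width: 0.077
```

Emit:
apply_moves:
  plan:
    - {"grip": 1.0,"travel": [0,-0.1,0],"roll": 0}
    - {"grip": 1.0,"travel": [0,-0.1,0],"roll": 0}

```text
clock: 17.8
position: [0.5012, 0.1998, 0.2003]
orientation: [[-0.204, 0.006, 0.979], [-0.979, 0.002, -0.204], [-0.003, -1.0, 0.006]]
wrist_force: [-0.3, -0.2, -0.9]
gripper_width: 0.076
```

Emit:
apply_moves:
  plan:
    - {"grip": 1.0,"travel": [0,-0.1,0],"roll": 0}
    - {"grip": 1.0,"travel": [0,-0.1,0],"roll": 0}

```text
clock: 18.0
position: [0.5011, 0.1997, 0.2011]
orientation: [[-0.204, 0.006, 0.979], [-0.979, 0.002, -0.204], [-0.003, -1.0, 0.005]]
wrist_force: [0.6, 0.5, -3.6]
gripper_width: 0.073
```

Emit:
apply_moves:
  plan:
    - {"grip": 1.0,"travel": [0,0.2,0],"roll": 0}
    - {"grip": 1.0,"travel": [0,0.4,0],"roll": 0}
    - {"grip": 1.0,"travel": [0,0.4,0.3],"roll": 0}
    - {"grip": 1.0,"travel": [0,0.4,0.7],"roll": 0}
    - {"grip": 1.0,"travel": [0,0.4,1.1],"roll": 0}
    - {"grip": 1.0,"travel": [0,0.4,1.5],"roll": 0}
    - {"grip": 1.0,"travel": [0,0.4,1.8],"roll": 0}
    - {"grip": 1.0,"travel": [0,0.4,1.8],"roll": 0}

```text
clock: 18.8
position: [0.5191, 0.196, 0.1974]
orientation: [[-0.204, 0.006, 0.979], [-0.979, 0.002, -0.204], [-0.003, -1.0, 0.005]]
wrist_force: [-0.3, -0.7, 2.2]
gripper_width: 0.074
```

```bash
cat >> h.py <<'E'
def st():
    s=env.observe();p=s["position"];A=np.array([.605,.1785]);u=np.array([-.9792,.2028]);n=np.array([-u[1],u[0]])
    print("r",round(float((p[:2]-A)@u)*1000,1),"lat",round(float((p[:2]-A)@n)*1000,1),"z",round(p[2]*1000,1),"F",np.round(s["wrist_force"],1),"T",np.round(s["wrist_torque"],2),round(s["clock"],2),np.round(s["orientation"][:,1],3))
E
python3 -c "
from h import *
st()"
```

```text
r 87.7 lat 0.3 z 197.4 F [-0.3 -0.7  2.2] T [ 0.01  0.13 -0.  ] 18.8 [ 0.006  0.002 -1.   ]
```

Emit:
apply_moves:
  plan:
    - {"grip": 1.0,"travel": [0,0,0.2],"roll": 0}
    - {"grip": 1.0,"travel": [0,0,0.4],"roll": 0}
    - {"grip": 1.0,"travel": [0,0,0.6],"roll": 0}

```text
clock: 19.1
position: [0.5248, 0.1949, 0.1974]
orientation: [[-0.204, 0.005, 0.979], [-0.979, 0.002, -0.204], [-0.003, -1.0, 0.005]]
wrist_force: [-4.4, 1.1, 2.0]
gripper_width: 0.081
```

```bash
python3 -c "
from h import *
st()"
```

```text
r 81.9 lat 0.3 z 197.4 F [-4.4  1.1  2. ] T [ 0.21  0.86 -0.02] 19.1 [ 0.005  0.002 -1.   ]
```

Emit:
apply_moves:
  plan:
    - {"grip": 1.0,"travel": [0,0,0.2],"roll": 0}
    - {"grip": 1.0,"travel": [0,0,0.4],"roll": 0}
    - {"grip": 1.0,"travel": [0,0,0.6],"roll": 0}
    - {"grip": 1.0,"travel": [0,0,0.8],"roll": 0}

```text
clock: 19.5
position: [0.5328, 0.1932, 0.1975]
orientation: [[-0.204, 0.005, 0.979], [-0.979, 0.002, -0.204], [-0.003, -1.0, 0.005]]
wrist_force: [-2.8, 0.7, 3.3]
gripper_width: 0.075
```

```bash
python3 -c "
from h import *
st()
f=env.grab_frame('wrist');cv2.imwrite('pics/w15.png',f['img'])"
```

```text
r 73.6 lat 0.3 z 197.5 F [-2.8  0.7  3.3] T [0.17 0.72 0.02] 19.5 [ 0.005  0.002 -1.   ]
```

View pics/w15.png

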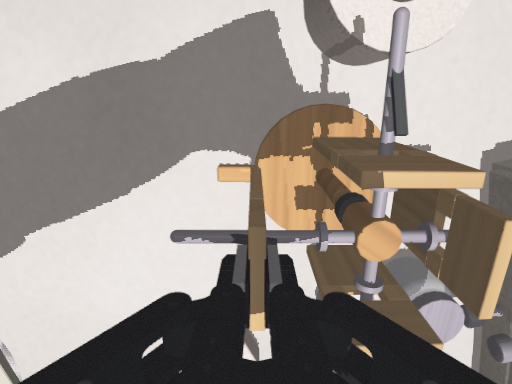

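Emit:
apply_moves:
  plan:
    - {"grip": 1.0,"travel": [0,0,0.2],"roll": 0}
    - {"grip": 1.0,"travel": [0,0,0.4],"roll": 0}
    - {"grip": 1.0,"travel": [0,0,0.6],"roll": 0}
    - {"grip": 1.0,"travel": [0,0,0.8],"roll": 0}
    - {"grip": 1.0,"travel": [0,0,1.0],"roll": 0}
    - {"grip": 1.0,"travel": [0,0,1.2],"roll": 0}

```text
clock: 20.15
position: [0.5453, 0.1906, 0.1976]
orientation: [[-0.204, 0.006, 0.979], [-0.979, 0.002, -0.204], [-0.003, -1.0, 0.006]]
wrist_force: [-2.4, 1.3, 2.6]
gripper_width: 0.076
```

```bash
python3 -c "
from h import *
st()"
```

```text
r 60.9 lat 0.3 z 197.6 F [-2.4  1.3  2.6] T [ 0.04  0.44 -0.  ] 20.15 [ 0.006  0.002 -1.   ]
```

Emit:
apply_moves:
  plan:
    - {"grip": 1.0,"travel": [0,0,0.2],"roll": 0}
    - {"grip": 1.0,"travel": [0,0,0.4],"roll": 0}
    - {"grip": 1.0,"travel": [0,0,0.6],"roll": 0}
    - {"grip": 1.0,"travel": [0,0,0.8],"roll": 0}
    - {"grip": 1.0,"travel": [0,0,1.0],"roll": 0}
    - {"grip": 1.0,"travel": [0,0,1.2],"roll": 0}
    - {"grip": 1.0,"travel": [0,0,1.2],"roll": 0}

```text
clock: 20.85
position: [0.5573, 0.188, 0.1976]
orientation: [[-0.204, 0.006, 0.979], [-0.979, 0.002, -0.204], [-0.003, -1.0, 0.006]]
wrist_force: [-0.1, -0.6, -1.0]
gripper_width: 0.074
```

```bash
python3 - <<'E'
from h import *
st()
import pickle
for n in ("scene","wrist"):
    f=env.grab_frame(n);pickle.dump(f,open(n[0]+"16.pkl","wb"))
    if n=="scene": crop(f["img"],240,120,370,250,5,"pics/s16.png")
    else: cv2.imwrite("pics/w16.png",f["img"])
E
```

```text
r 48.6 lat 0.3 z 197.6 F [-0.1 -0.6 -1. ] T [0.01 0.01 0.01] 20.85 [ 0.006  0.002 -1.   ]
```

View pics/s16.png

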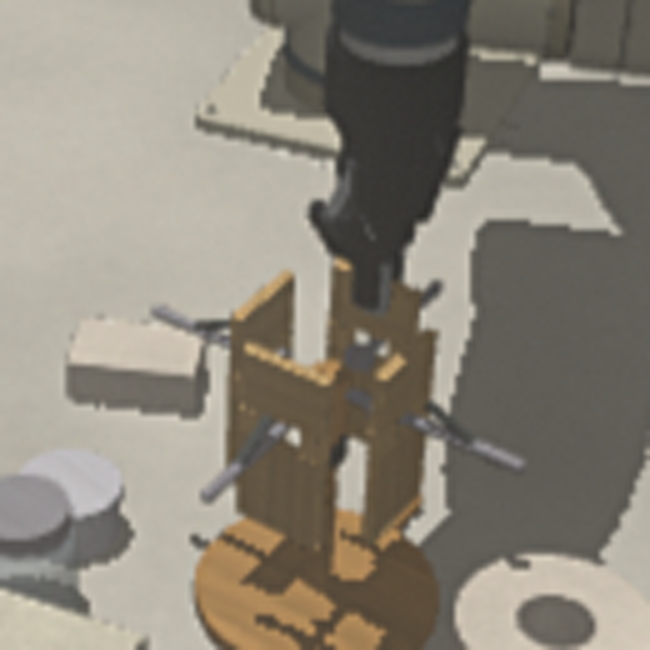

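View pics/w16.png

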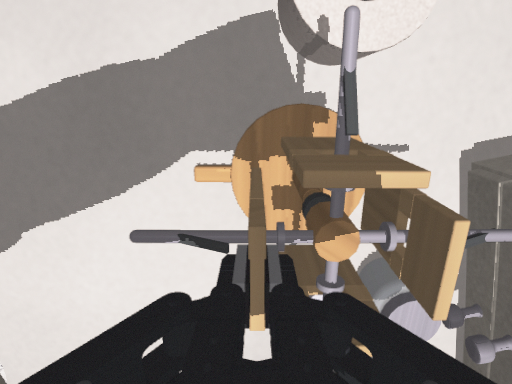

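Emit:
apply_moves:
  plan:
    - {"grip": 1.0,"travel": [0,0.15,0],"roll": 0}
    - {"grip": 1.0,"travel": [0,0.3,0],"roll": 0}
    - {"grip": 1.0,"travel": [0,0.4,0],"roll": 0}
    - {"grip": 1.0,"travel": [0,0.4,0],"roll": 0}

```text
clock: 21.35
position: [0.557, 0.1881, 0.1934]
orientation: [[-0.204, 0.006, 0.979], [-0.979, 0.002, -0.204], [-0.003, -1.0, 0.005]]
wrist_force: [0.3, 0.8, -0.6]
gripper_width: 0.074
```

```bash
python3 -c "
from h import *
st()"
```

```text
r 49.0 lat 0.3 z 193.4 F [ 0.3  0.8 -0.6] T [ 0.01 -0.01  0.01] 21.35 [ 0.006  0.002 -1.   ]
```

Emit:
apply_moves:
  plan:
    - {"grip": 1.0,"travel": [0,0.05,0],"roll": 0}
    - {"grip": 1.0,"travel": [0,0.1,0],"roll": 0}
    - {"grip": 1.0,"travel": [0,0.1,0],"roll": 0}

```text
clock: 21.65
position: [0.557, 0.1882, 0.1929]
orientation: [[-0.204, 0.006, 0.979], [-0.979, 0.002, -0.204], [-0.003, -1.0, 0.006]]
wrist_force: [-1.2, 0.3, 4.0]
gripper_width: 0.077
```

Emit:
apply_moves:
  plan:
    - {"grip": 1.0,"travel": [0,-0.05,0],"roll": 0}
    - {"grip": 0.8,"travel": [0,-0.05,0],"roll": 0}
    - {"grip": 0.6,"travel": [0,-0.05,0],"roll": 0}
    - {"grip": 0.45,"travel": [0,-0.05,0],"roll": 0}
    - {"grip": 0.45,"travel": [0,-0.05,0],"roll": 0}
    - {"grip": 0.45,"travel": [0,-0.05,0],"roll": 0}

```text
clock: 22.25
position: [0.557, 0.1881, 0.1933]
orientation: [[-0.204, 0.006, 0.979], [-0.979, 0.002, -0.204], [-0.003, -1.0, 0.006]]
wrist_force: [-0.1, 0.1, 0.1]
gripper_width: 0.277
```

```bash
python3 - <<'E'
from h import *
st()
f=env.grab_frame("wrist");cv2.imwrite("pics/w17.png",f["img"])
E
```

```text
r 48.9 lat 0.3 z 193.3 F [-0.1  0.1  0.1] T [ 0.02  0.02 -0.03] 22.25 [ 0.006  0.002 -1.   ]
```

View pics/w17.png

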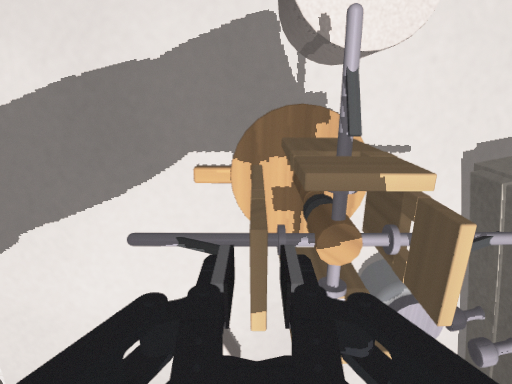

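Emit:
apply_moves:
  plan:
    - {"grip": 0.45,"travel": [0,-0.5,0],"roll": 0}
    - {"grip": 0.45,"travel": [0,-1.5,0],"roll": 0}
    - {"grip": 0.45,"travel": [0,-3,0],"roll": 0}
    - {"grip": 0.45,"travel": [0,-5,0],"roll": 0}
    - {"grip": 0.45,"travel": [0,-8,0],"roll": 0}
    - {"grip": 0.45,"travel": [0,-11,0],"roll": 0}
    - {"grip": 0.45,"travel": [0,-11,-5],"roll": 0}
    - {"grip": 0.45,"travel": [0,-11,-9],"roll": 0}

```text
clock: 23.1
position: [0.4678, 0.2065, 0.3041]
orientation: [[-0.205, 0.008, 0.979], [-0.979, 0.002, -0.205], [-0.004, -1.0, 0.008]]
wrist_force: [-0.3, 0.5, -0.6]
gripper_width: 0.273
```

Emit:
apply_moves:
  plan:
    - {"grip": 0.45,"travel": [4,0,-2],"roll": 0}
    - {"grip": 0.45,"travel": [8,0,-3],"roll": 0}
    - {"grip": 0.45,"travel": [12,0,-4],"roll": 0}
    - {"grip": 0.45,"travel": [16,0,-4],"roll": 0}
    - {"grip": 0.45,"travel": [20,0,-4],"roll": 0}
    - {"grip": 0.45,"travel": [24,0,-4],"roll": 0}
    - {"grip": 0.45,"travel": [27,0,-4],"roll": 0}
    - {"grip": 0.45,"travel": [27,0,-4],"roll": 0}

```text
clock: 23.9
position: [0.3729, -0.0522, 0.3037]
orientation: [[-0.209, 0.01, 0.978], [-0.978, 0.001, -0.209], [-0.003, -1.0, 0.009]]
wrist_force: [0.5, 1.3, 0.5]
gripper_width: 0.273
```

```bash
python3 - <<'E'
from h import *
st()
import pickle
for n in ("scene","top"):
    f=env.grab_frame(n);pickle.dump(f,open(n[0]+"18.pkl","wb"))
    if n=="scene": crop(f["img"],250,150,370,270,5,"pics/s18.png")
    else: crop(f["img"],120,125,280,245,5,"pics/t18.png");cv2.imwrite("pics/t18full.png",f["img"])
E
```

```text
r 180.5 lat 273.0 z 303.7 F [0.5 1.3 0.5] T [ 0.05  0.04 -0.03] 23.9 [ 0.01   0.001 -1.   ]
```

View pics/s18.png

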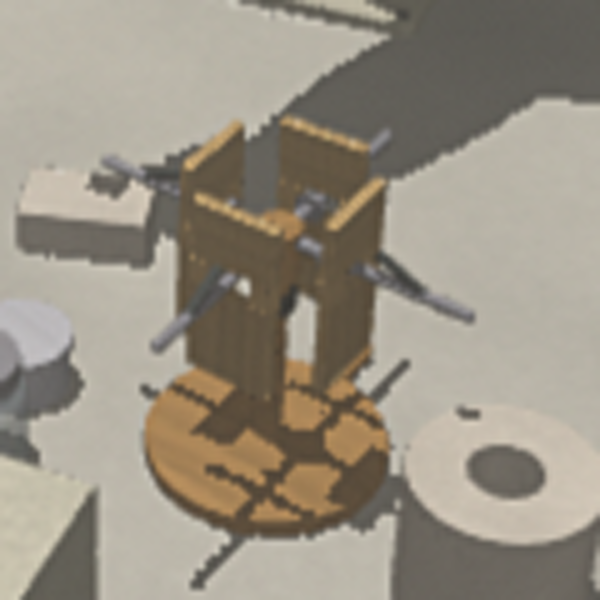

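View pics/t18.png

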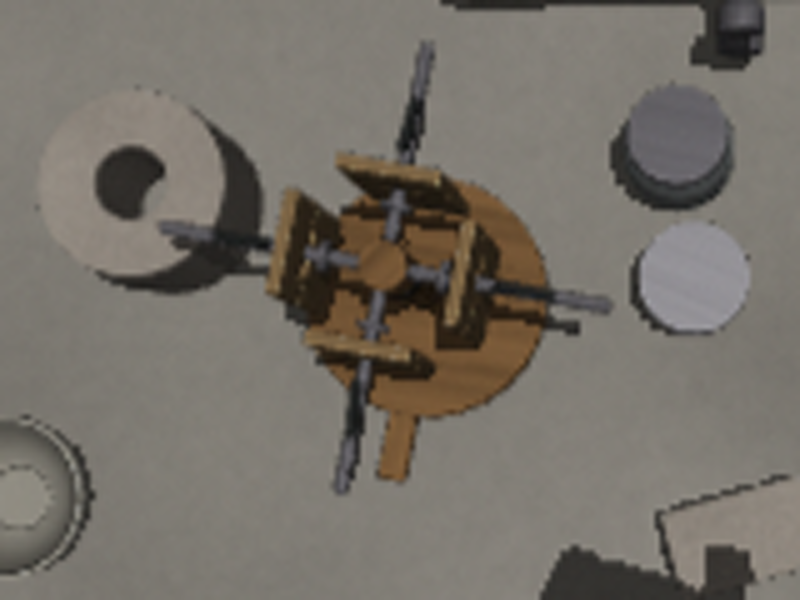

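View pics/t18full.png

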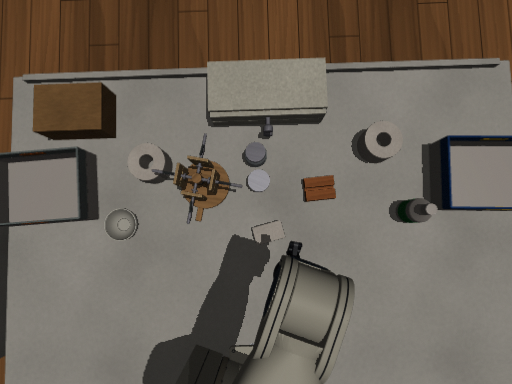

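```bash
python3 - <<'E'
from ang import *
t=pickle.load(open("t18.pkl","rb"));top(t,(164,227),(609,304),(428,46))
env.hand_in()
E
```

```text
axis [0.60532545 0.17795834] free from l-r 168.4313089935471 from far 167.84306070844264
the job is handed in; nothing more can be done
```

The tag now hangs on the free branch, which I first turned to stand over the tongue. I handed the job in at about 24 s of the 72 s allowed.

**Turning:** I straddled the free branch with the part-open fingers and swung it about 158° clockwise. The readings, taken at the end of each call, stayed below 5 N.

**Threading:**
- I gripped the tag at its top and lined the slot up with the branch from two cameras.
- I felt the underside of the rod, which put the slot centre level at a TCP height of 0.197 m. Resting the slot on the rod later confirmed this.
- I slid the tag in past the catch. The readings during the push reached about 4.5 N, and the force dropped to zero once it was past. I set the tag down on the rod with about 4 N, then released it and backed away.

**Last checks:**
- **Tag:** it hangs upright, with the slot about 49 mm from the axis (allowed 39 to 57).
- **Catch:** the last wrist picture before release shows it up again behind the tag. I did not take a separate close-up afterwards.
- **Branch over tongue:** the top camera puts the branch at about 168.3° and the tongue at about 168.4 to 168.8°. The wrist camera's tongue readings disagree by about 1°, so the alignment is good to roughly 1°. The top view after release matches the one before threading.
- **Other things:** none of them looks moved in the final pictures.

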